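# Secure the food-stand counter for the road

### The arm

A 6-joint arm with a two-finger parallel gripper is mounted at the origin on the work surface. World frame = base frame: x ahead of the robot, y to its left, z up, the work surface at z = 0. Lengths are in m, angles in degrees, forces in N, time in s.
With the tool pointing down it reaches from about 0.35 to 0.875 m from the base axis. Payload 4.2 kg.
Tool frame: the origin (TCP) lies at the centre of the arm's flange, where the gripper is bolted on; the fingertips stand 182 mm ahead of it and the grasp point (between the pads) lies 164 mm ahead of it (r.nose_length is the distance from the TCP to the fingertips, in m); z points along the fingers, y is the line along which they close (so a half turn about z gives the same grasp; the last joint's range is limited). The gripper opens to 87 mm and grips with 3 to 60 N. Pads are 19 mm wide; open, the fingers measure 117 mm over their backs; the gripper's body (75 mm by 190 mm) begins 51 mm behind the grasp point.
Start: joints at [91.994, 22.042, 0.453, 0, -68.411, -14.817], TCP at [0.139, 0.609, 0.405] pointing down, gripper open.
Joint ranges: [-179.83, 179.83], [-69.29, 118.12], [-61.27, 80.66], [-181.25, 117.63], [-171.15, -9.14], [-177.46, 177.46]. Speed limits (degrees/s): [159.86, 159.86, 180, 180, 180, 180].

### API

Orientations are given as a 3x3 rotation matrix whose columns are the frame's x, y, z axes.
In Python, from station import r, vision gives the robot as it stands. The module is installed in compiled form; this text tells all that it offers.
- The arm moves only by the shell command python3 -m creep 'ROWS'. ROWS is JSON, a list of rows, each a list of 7 numbers: the opening, from -1 (shut) to 1 (fully open), then the shift along the tool's x, y, z in mm, then the turn, a rotation vector about the tool's x, y, z in degrees. A call has 1 to 8 rows; each row is the pose to reach, as a shift and turn from the pose commanded when the call began, along the tool's axes at that moment; what a row does not reach only later rows make up. A row lasts 1/12 s, in which the tool goes at most 41.7 mm and 7.16 degrees, less where a joint would pass 70% of its speed; a pose out of reach is approached as far as the arm can. A call with a gripper value outside its range is refused whole. The fingers move at their own pace and stop on an object; the grip force is fixed at half the most. Time passes only in rows, so rows that repeat a pose let the fingers close. It gives the time, the measured TCP pose, the force, the opening and the grip force at its end, in the units of the state.
- r.sense(): the state, without advancing time (a new reading comes with each control period).
- vision.capture(name): name is "scene" or "top"; returns (picture, depth): 400x640x3 uint8, red, green, blue; 400x640 float32, m along the optical axis (not along the pixel's ray), 0 where there is no reading.
- vision.camera_model(name): a dict with "vertical_fov" (degrees; the focal length in pixels is half the picture's height over the tangent of half this angle, whatever the lens; pixels are square), "cx", "cy" (the principal point, pixels), "distortion" ([k1, k2, p1, p2, k3] as OpenCV has them; the pictures are not rectified), "extrinsics" (4x4, takes a point from camera to world coordinates). Camera axes: x right, y down, z forward; pixel columns grow to the right and rows downward; lengths in m; the calibration is good to about 2 mm. A picture is of the moment at which its call begins. camera_model takes no time and is no camera call.
- r.finish_job(): hands the job in; it is judged then, once.
Trained networks look in the newest picture that a camera, given by its name, has taken for a name from the list of things; names that differ only in an ending like _2 or _b are one class to them, and where a whole thing is asked for, a point or a joint stands for the part that bears it (a point fixed in the world has none). Each returns a list of dicts, best first, with "conf" (0 to 1); they miss things now and then, are a little off and sometimes report something else, mostly with a low value. They report only what shows in the picture. A call takes as long as a camera call. They do not tell look-alikes from the thing itself.
- vision.find_in(camera, thing): "uv" ([column, row] in pixels, amid what is visible of it).
- vision.cut_out(camera, thing): "region" (400x640 bool, what is visible of it) and "uv" ([column, row] in pixels, amid what is visible of it).
The state is a dict: "time_s": time; "joints": joint angles; "joint_velocities": joint speeds; "effort": joint torques, N m; "tcp_pos": TCP position; "ee_rot": TCP orientation; "wrist_force": force on the tool from outside, world axes, zero at the start; "moment": the same for the moment, N m; "gripper_width": opening from 0.0 (shut) to 1.0 (fully open); "gripper_force": force on a finger pad.
Only numpy, scipy, OpenCV 4.12 (cv2) and the standard library are available. Lean on these libraries where they do the work, as an engineer would, in place of code of your own. Each camera call takes 0.05 s, during which the arm holds its last target. There are 200 camera calls.

### The job

The food trailer is about to be towed: roll the bin's curved cover all the way up, stand every relish tub on the counter upright inside the bin, and then roll the cover fully shut. Also swing the cupboard door fully closed and tap the wooden wedge in under it from the front until it lifts the door a little on its hinges and jams it tight, and leave the wedge there. Do not disturb the squeeze bottle or the tin.

Things in the scene. Friction and masses are not known exactly. Their poses are not given: they have to be found in the camera images.
- bin: Fixed roll-top bin, 364 mm deep (x), 480 wide (y), 202 high. Origin: centre of underside, on the counter; x to its back (front faces -x), z up. Floor 12 mm thick; front sill 26 high at x -180 to -156; half-round cheeks, inner faces at y = +-230. Rear roofed. With the cover fully up, load from above at x -156 to -40 mm: tubs stand well at x = -95, 80 mm apart.
- cover (a joint): Curved slatted cover (tambour) of the bin: a 75 degree arc of outer radius 175 mm turning about the bin's y direction at x = 0, 20 mm above the counter. Radians: 0 = fully shut (lower edge at the front lip), 1.31 = rolled fully up and back over the rear shell. Stays wherever it is left; takes 3 to 7 N at the grip. May start slightly ajar.
- cover_grip (a point): Centre of the cover's black grip tab, in the middle of its width: a disc on edge, 36 mm across, 18 mm thick along the bin's y, 205 mm from the turning axis, 30 mm off the slats. Cover shut: 25 degrees above horizontal at the bin's front (107 mm high). It goes up and back on a 205 mm circle as the cover opens. Can be pinched from above across its 18 mm; it may turn between the fingers.
- cabinet: Fixed white counter cupboard, 200 mm deep (x), 240 wide (y), 260 high, on 40 mm feet at its corners, open underneath. Origin: centre of its underside, on the counter; x points to its back, the door is on its -x side, y along its width, z up. When closed the door's outer face is the plane x = -116 mm.
- door (a joint): Cupboard door angle, rad: 0 = fully closed, grows as it swings out; starts ajar. Panel 236 mm wide, 16 thick, 15 to 250 mm above the counter, hinge line at x = -108, y = +118 mm in the cabinet's frame (panel mid-plane), free edge on the -y side; a 26 mm knob stands 16 mm out 215 mm from the hinge, 150 mm up. Stays where left; 1 N swings it.
- door_rise (a joint): How far the door has been lifted on its worn hinges, m: 0 = hanging freely, at most 0.008. Door weight about 4 N plus a stiff spring-like 2 N per mm. About 0.002 or more means that the wedge is jammed well.
- door_foot (a point): Middle of the lower front edge of the cupboard door, 15 mm above the counter when the door hangs freely. It swings with the door.
- wedge_grip (a point): Wooden door wedge, loose, flat on the counter, 170 mm long, 36 wide, 0.16 kg. This point: centre of its raised grip heel (block 45 long, 36 wide, 48 high), 24 mm above the underside. x points along the wedge from heel to thin tip, z up. Grip the heel across its 36 mm.
- wedge_tip (a point): Thin end of the wedge, on its underside, 147.5 mm ahead of the heel centre. The ramp rises evenly from 5 mm here to 28 mm at the heel, 125 mm back. It meets the door's lower edge when the tip is about 55 mm past the door's outer face; each further 5.4 mm lifts the door 1 mm; 2 to 4 mm of lift takes a push of some 9 to 22 N. Once jammed it stays by friction.
- tub0_center (a point): Relish tub, white plastic with a flat lid, loose, 68 mm (x) by 54 mm (y) by 54 mm high, 0.2 to 0.4 kg, may be absent (None). This point is its centre, 27 mm above its underside; z is up when it stands. Starts on the counter in front of the bin.
- tub1_center (a point): Another such tub, white plastic with a flat lid, loose, 68 mm (x) by 54 mm (y) by 54 mm high, 0.2 to 0.4 kg, may be absent (None). This point is its centre, 27 mm above its underside; z is up when it stands. Starts on the counter in front of the bin.
- tub2_center (a point): Another such tub, white plastic with a flat lid, loose, 68 mm (x) by 54 mm (y) by 54 mm high, 0.2 to 0.4 kg, may be absent (None). This point is its centre, 27 mm above its underside; z is up when it stands. Starts on the counter in front of the bin.
- tub3_center (a point): Another such tub, white plastic with a flat lid, loose, 68 mm (x) by 54 mm (y) by 54 mm high, 0.2 to 0.4 kg, may be absent (None). This point is its centre, 27 mm above its underside; z is up when it stands. Starts on the counter in front of the bin.
- squeeze_mid (a point): Bystander: yellow squeeze bottle, 56 mm across, 170 mm high, standing behind; the point is 60 mm up its axis.
- tin_mid (a point): Bystander: tin can, 80 mm across, 110 mm high, standing behind; the point is half-way up.
Not all that is in view belongs to the job. What is shaped like the part that bears tub1_center but green or yellow is not meant.

How it is judged:
By the outcome, as a careful person would: the job done as asked, in the order asked, and still so for the second after the job is handed in, with the robot touching nothing.
Of tub0, tub1, tub2, tub3 only 2 to 4 are there at a start; the rules pass over those that are not, and their reading is None.
At some moment in a run one of wedge, tub0, tub1, tub2, tub3 may be knocked a few centimetres aside while the robot is not near it.
Once in a run the grip may slacken for a moment while it holds something.
It also fails if it takes over 210 s, if anything falls off the work surface, if the arm or the gripper's body presses on something with over 40 N, if the wrist force passes 120 N, or if a joint passes its speed limit or range.

## Working session

There is one attempt and no reset: what is moved stays moved. The work goes in short steps, Python scripts to look and compute and a shell command to move; the robot and the scene stay as the last step left them, time stands still between calls to the robot, and variables do not carry over. Pictures are saved under pics/ and viewed, at most 14 in all, crops included, and the job is handed in when it is done.

```bash
mkdir -p pics; cat > h.py <<'E'
import numpy as np, cv2
from station import r, vision
def cap(n,fn=None):
    p,d=vision.capture(n)
    if fn: cv2.imwrite('pics/'+fn,p[:,:,::-1])
    return p,d
def K(n):
    m=vision.camera_model(n); f=200/np.tan(np.radians(m['vertical_fov']/2))
    return np.array([[f,0,m['cx']],[0,f,m['cy']],[0,0,1]]),np.array(m['distortion']),np.array(m['extrinsics'])
def world(n,uv,z):
    """pixels uv (N,2), depths z (N) -> world"""
    k,D,E=K(n); uv=np.asarray(uv,float).reshape(-1,1,2)
    q=cv2.undistortPoints(uv,k,D).reshape(-1,2); z=np.asarray(z,float).reshape(-1,1)
    return np.hstack([q*z,z])@E[:3,:3].T+E[:3,3]
def cloud(n,reg,d):
    v,u=np.nonzero(reg&(d>0)); return world(n,np.c_[u,v],d[v,u])
def st():
    s=r.sense(); print('t',round(s['time_s'],2),'tcp',np.round(s['tcp_pos'],4),'w',np.round(s['gripper_width'],3),'gf',np.round(s['gripper_force'],1),'F',np.round(s['wrist_force'],1)); return s
E
python3 - <<'E'
from h import *
s=st(); print(np.round(s['ee_rot'],3))
for n in ('scene','top'):
    p,d=cap(n,n+'0.png'); k,D,E=K(n); print(n,np.round(E,3).tolist(),k[0,0])
    for t in ('bin','cover','cover_grip','cabinet','door','door_foot','wedge_grip','wedge_tip','tub0_center','squeeze_mid','tin_mid'):
        for o in vision.find_in(n,t)[:6]:
            u,v=map(int,o['uv']); 
            print(n,t,u,v,round(o['conf'],2),np.round(world(n,[[u,v]],[d[v,u]])[0],3) )
E
```

```text
t 0.0 tcp [0.1386 0.6092 0.4037] w 0.998 gf 0.0 F [-0.  -0.7  1.1]
[[ 0.975 -0.222 -0.   ]
 [-0.222 -0.975 -0.002]
 [ 0.     0.002 -1.   ]]
scene [[-0.885, 0.441, -0.152, 0.729], [0.466, 0.839, -0.281, 0.322], [0.004, -0.319, -0.948, 1.445], [0.0, 0.0, 0.0, 1.0]] 487.3790427369402
scene bin 327 317 0.74 [0.665 0.241 0.177]
scene cover 346 283 0.82 [0.58  0.186 0.172]
scene cover_grip 349 282 0.79 [0.572 0.188 0.175]
scene cover_grip 240 120 0.51 [ 0.633 -0.329  0.257]
scene cabinet 238 121 0.55 [ 0.639 -0.328  0.257]
scene door 275 140 0.6 [ 0.562 -0.274  0.162]
scene door_foot 274 140 0.9 [ 0.566 -0.272  0.169]
scene wedge_grip 321 176 0.59 [ 0.471 -0.159  0.024]
scene wedge_tip 322 178 0.72 [ 0.471 -0.154  0.018]
scene squeeze_mid 263 203 0.83 [ 0.674 -0.13   0.122]
scene tin_mid 240 230 0.61 [ 0.767 -0.093  0.107]
scene tin_mid 344 281 0.3 [0.582 0.179 0.173]
top [[-0.023, -0.991, 0.13, 0.347], [-1.0, 0.022, -0.008, -0.078], [0.005, -0.13, -0.991, 1.334], [0.0, 0.0, 0.0, 1.0]] 428.73193836118384
top bin 221 168 0.9 [0.602 0.198 0.185]
top cover 435 151 0.62 [ 0.618 -0.373  0.261]
top cover 393 182 0.6 [ 0.55  -0.271  0.198]
top cover 230 185 0.59 [0.558 0.178 0.158]
top cover 396 180 0.34 [ 0.549 -0.273  0.234]
top cover_grip 232 182 0.57 [0.567 0.172 0.158]
top cabinet 435 154 0.84 [ 0.608 -0.371  0.267]
top door 392 184 0.56 [ 0.547 -0.27   0.183]
top door_foot 391 182 0.85 [ 0.555 -0.27   0.171]
top wedge_grip 348 215 0.89 [ 0.481 -0.157  0.024]
top wedge_tip 347 214 0.71 [ 0.484 -0.154  0.023]
top tub0_center 327 120 0.64 [ 0.756 -0.098  0.11 ]
top tub0_center 346 212 0.36 [ 0.491 -0.151  0.019]
top squeeze_mid 346 150 0.78 [ 0.651 -0.149  0.16 ]
top tin_mid 329 121 0.87 [ 0.753 -0.104  0.11 ]
```

View pics/scene0.png

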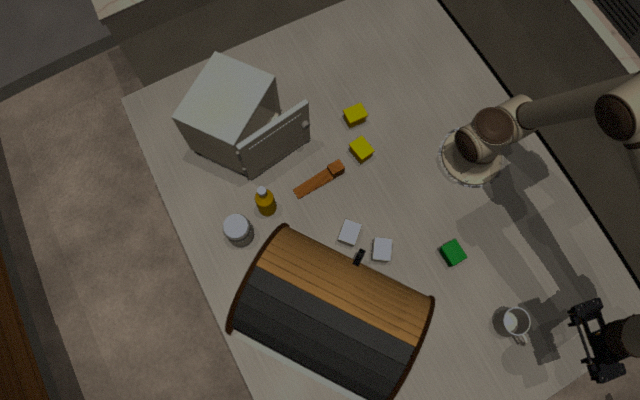

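View pics/top0.png

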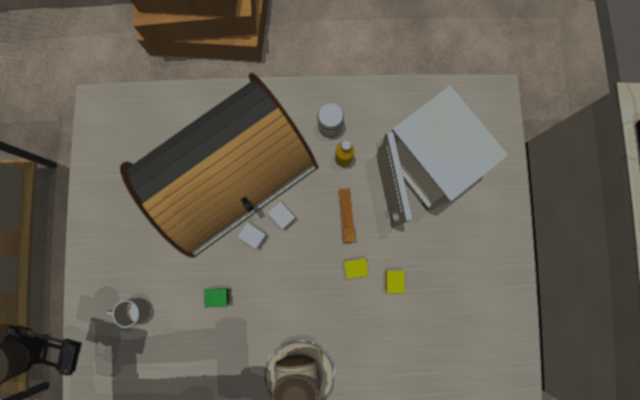

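Two white tubs sit in front of the bin (top view 252,235 and 282,215). The grip is at (248,204), and the wedge heel is at (348,238) with its tip at (345,190). The cupboard door is ajar. The green and yellow blocks are decoys.

```bash
cat > m.py <<'E'
from h import *
from scipy.optimize import least_squares
def tubs(n,p,d):
    hsv=cv2.cvtColor(p,cv2.COLOR_RGB2HSV); 
    P=np.full((400,640,3),9.); m=d>0; P[m]=cloud(n,m,d)
    reg=(hsv[...,1]<45)&(hsv[...,2]>120)&m&(P[...,2]>.04)&(P[...,2]<.075)&(P[...,0]>.2)&(P[...,0]<.75)&(np.abs(P[...,1])<.55)
    c,l,s,_=cv2.connectedComponentsWithStats(reg.astype(np.uint8))
    for i in range(1,c):
        if s[i,4]<80: continue
        q=P[l==i]; R=cv2.minAreaRect((q[:,:2]*1000).astype(np.float32)); print(n,'tub',np.round(R[0]),np.round(R[1]),round(R[2],1),'z',np.round(np.median(q[:,2]),3),s[i,4])
if __name__=='__main__':
  A=[]
  for n in ('scene','top'):
    p,d=cap(n); hsv=cv2.cvtColor(p,cv2.COLOR_RGB2HSV); m=d>0
    P=np.full((400,640,3),9.); P[m]=cloud(n,m,d)
    tubs(n,p,d)
    # cabinet top
    reg=(np.abs(P[...,2]-.26)<.012)&(P[...,1]<-.15)&(P[...,0]<1.)
    q=P[reg]; R=cv2.minAreaRect((q[:,:2]*1000).astype(np.float32)); print(n,'cabtop',R,np.round(cv2.boxPoints(R)).tolist(),np.median(q[:,2]))
    # door
    reg=(P[...,2]>.10)&(P[...,2]<.25)&(P[...,1]<-.17)&(P[...,0]<.8); q=P[reg]; 
    np.save('door_%s.npy'%n,q)
    reg=(P[...,2]>.242)&(P[...,2]<.254)&(P[...,1]<-.17)&(P[...,0]<.66); q=P[reg]; R=cv2.minAreaRect((q[:,:2]*1000).astype(np.float32)); print(n,'doortop',np.round(cv2.boxPoints(R)).tolist(),len(q))
    # wedge: orange, low
    reg=(hsv[...,0]<20)&(hsv[...,1]>140)&(P[...,2]<.065)&(P[...,0]<.64)&(P[...,0]>.3)&(P[...,1]<-.05)&(P[...,1]>-.3)
    q=P[reg]; R=cv2.minAreaRect((q[:,:2]*1000).astype(np.float32)); print(n,'wedge',R,np.round(cv2.boxPoints(R)).tolist()); h=q[q[:,2]>.043]; print(' heel',np.round(np.median(h,0),3) if len(h) else 0,len(h), 'tip end hi x', np.round(q[q[:,0]>q[:,0].max()-.015].mean(0),3))
    reg=(P[...,2]>.08)&(P[...,1]>-.08)&(P[...,0]>.35)&(P[...,0]<1.0)&(P[...,2]<.3)&(P[...,1]<.5)
    A.append(P[reg])
  Q=np.vstack(A)
  def f(x,ret=False):
    yaw=x[2]; a=np.array([np.cos(yaw),np.sin(yaw)]); u=(Q[:,:2]-x[:2])@a; rr=np.hypot(u,Q[:,2]-.02); return rr-.175
  s=least_squares(f,[.62,.2,np.radians(-30)],loss='soft_l1',f_scale=.003); x=s.x
  for q,n in zip(A,('scene','top')):
    yaw=x[2]; u=(q[:,:2]-x[:2])@[np.cos(yaw),np.sin(yaw)]; w=(q[:,:2]-x[:2])@[-np.sin(yaw),np.cos(yaw)]; rr=np.hypot(u,q[:,2]-.02); k=np.abs(rr-.175)<.01
    print(n,'w pct',np.percentile(w[k],[0,.5,50,99.5,100]))
    g=(rr>.195)&(rr<.24)&(u<-.0); print(' grip pts',g.sum(),np.round(np.median(q[g],0),4),'u,w,z',np.median(u[g]),np.median(w[g]),np.median(q[g][:,2]),'ang',np.degrees(np.median(np.arctan2(q[g][:,2]-.02,-u[g]))))
  print('axis pt',x[:2],'yaw',np.degrees(x[2]),np.median(np.abs(s.fun)))
E
python3 m.py
```

```text
scene tub [483.  44.] [67. 52.] 42.6 z 0.054 387
scene tub [423. 134.] [66. 52.] 53.7 z 0.053 382
scene cabtop ((609.1171875, -372.70892333984375), (245.4533233642578, 319.8924255371094), 36.1964225769043) [[416.0, -316.0], [605.0, -574.0], [803.0, -429.0], [614.0, -171.0]] 0.25999032921770104
scene doortop [[440.0, -291.0], [486.0, -580.0], [705.0, -545.0], [659.0, -256.0]] 546
scene wedge ((465.81146240234375, -166.60281372070312), (400.4808654785156, 98.66405487060547), 25.435466766357422) [[264.0, -208.0], [306.0, -297.0], [668.0, -125.0], [625.0, -36.0]]
 heel [ 0.422 -0.158  0.048] 146 tip end hi x [ 0.638 -0.098  0.04 ]
top tub [ 562. -361.] [144.  15.] 36.3 z 0.051 186
top tub [483.  48.] [68. 53.] 43.7 z 0.053 394
top tub [423. 139.] [68. 54.] 55.6 z 0.053 394
top cabtop ((609.57373046875, -368.0118713378906), (242.83807373046875, 322.5993347167969), 36.05313491821289) [[416.0, -309.0], [606.0, -570.0], [803.0, -427.0], [613.0, -166.0]] 0.2587725128411027
top doortop [[440.0, -291.0], [486.0, -558.0], [703.0, -521.0], [658.0, -253.0]] 650
top wedge ((526.7583618164062, -134.5880584716797), (261.7017822265625, 73.7795181274414), 19.99178123474121) [[391.0, -145.0], [416.0, -214.0], [662.0, -125.0], [637.0, -55.0]]
 heel [ 0.421 -0.156  0.048] 157 tip end hi x [ 0.636 -0.058  0.051]
scene w pct [2.13233756 2.13606994 2.38697244 2.61256784 2.61504229]
 grip pts 69 [0.5028 0.1305 0.1413] u,w,z -0.16849714137299981 2.375390251316847 0.14126279709697598 ang 36.07732800294564
top w pct [2.13498716 2.13884277 2.38405566 2.61523508 2.61933141]
 grip pts 74 [0.498  0.131  0.1395] u,w,z -0.1717938944701181 2.37861442074031 0.1395322584873946 ang 35.1231995470398
axis pt [ 2.0156615  -1.70910862] yaw 35.37471798430035 0.007916939855522165
```

```bash
cat > m2.py <<'E'
from h import *
from scipy.optimize import least_squares
W=[];G=[];D=[];C=[];Wd=[]
for n in ('scene','top'):
    p,d=cap(n); hsv=cv2.cvtColor(p,cv2.COLOR_RGB2HSV); m=d>0
    P=np.full((400,640,3),9.); P[m]=cloud(n,m,d)
    box=(P[...,2]>.06)&(P[...,1]>-.1)&(P[...,0]>.35)&(P[...,0]<1.0)&(P[...,2]<.3)&(P[...,1]<.5)
    org=(hsv[...,0]<25)&(hsv[...,1]>100)&(hsv[...,2]>90)
    W.append(P[box&org]); G.append(P[box&(hsv[...,2]<40)]); 
    C.append(P[(np.abs(P[...,2]-.26)<.005)&(P[...,1]<-.15)&(P[...,0]<1.)])
    D.append(P[(P[...,2]>.06)&(P[...,2]<.245)&(P[...,1]<-.17)&(P[...,0]<.72)])
    Wd.append(P[(hsv[...,0]<20)&(hsv[...,1]>120)&(P[...,2]<.06)&(P[...,0]<.6)&(P[...,0]>.38)&(P[...,1]<-.1)&(P[...,1]>-.2)])
Q=np.vstack(W)
f=lambda x:np.hypot((Q[:,:2]-[.6,.2])@[np.cos(x[0]),np.sin(x[0])]-x[1],Q[:,2]-.02)-x[2]
s=least_squares(f,[.62,0,.175],loss='soft_l1',f_scale=.002); yaw,u0,R=s.x
print('n',len(Q),'yaw',np.degrees(yaw),'R',R,np.median(np.abs(s.fun)))
a=np.array([np.cos(yaw),np.sin(yaw)]); b=np.array([-a[1],a[0]])
for n,q,g in zip(('scene','top'),W,G):
    w=(q[:,:2]-[.6,.2])@b; h=np.histogram(w,bins=np.arange(-.3,.31,.02)); print(n,'w',np.percentile(w,[.3,1,99,99.7]))
    u=(g[:,:2]-[.6,.2])@a-u0; rr=np.hypot(u,g[:,2]-.02); k=(rr>.185)&(u<0); w=(g[k][:,:2]-[.6,.2])@b; print(' grip',k.sum(),np.median(w),'ang',np.degrees(np.median(np.arctan2(g[k][:,2]-.02,-u[k]))),'r',np.percentile(rr[k],[10,50,90]))
    print(' axis0',np.array([.6,.2])+a*u0)
for n,c,d,w in zip(('scene','top'),C,D,Wd):
    # cabinet dir known ~ y axis 36deg: split by depth
    for ya in (36.2,):
        y=np.array([np.cos(np.radians(ya)),np.sin(np.radians(ya))]); x=np.array([y[1],-y[0]])
        U=c[:,:2]@x; V=c[:,:2]@y; print(n,'cab U',np.percentile(U,[1,99,99.8]),'V',np.percentile(V,[.2,1,99,99.8])); 
    k=w[w[:,2]>.008]; R_=cv2.minAreaRect((k[:,:2]*1000).astype(np.float32)); print(' wedge',R_,np.round(cv2.boxPoints(R_)).tolist(), 'heel',np.median(w[w[:,2]>.044],0))
    vx=cv2.fitLine((d[(d[:,2]>.09)&(d[:,2]<.24)&(d[:,1]>-.32)][:,:2]).astype(np.float32),cv2.DIST_HUBER,0,.01,.01).ravel(); print(' door line',vx,np.degrees(np.arctan2(vx[1],vx[0])))
E
python3 m2.py
```

```text
n 16634 yaw 35.13751442571759 R 0.1744798411446599 0.0015657519556587368
scene w [-0.22822627 -0.22446708  0.22118542  0.2241307 ]
 grip 96 -0.0015257358805885136 ang 34.7238904816282 r [0.18569699 0.20515314 0.22053061]
 axis0 [0.64695887 0.2330492 ]
top w [-0.22599451 -0.22254718  0.22437449  0.22832943]
 grip 63 -0.0011290690524405232 ang 34.19448394068482 r [0.19356513 0.2123935  0.22109702]
 axis0 [0.64695887 0.2330492 ]
scene cab U [0.61914737 0.81679261 0.81936157] V [0.15236922 0.15437715 0.39111949 0.39277285]
 wedge ((483.1937255859375, -153.86265563964844), (167.24082946777344, 37.71073913574219), 3.5245721340179443) [[399.0, -140.0], [401.0, -178.0], [568.0, -168.0], [565.0, -130.0]] heel [ 0.42208698 -0.15712023  0.04856777]
 door line [ 0.99877906 -0.04940089  0.38724634 -0.2655507 ] -2.8316147
top cab U [0.61673446 0.81394318 0.81622434] V [0.15392255 0.15596764 0.39123213 0.39335616]
 wedge ((481.31072998046875, -152.4872589111328), (164.91090393066406, 34.54121780395508), 2.867185115814209) [[398.0, -139.0], [400.0, -174.0], [565.0, -166.0], [563.0, -131.0]] heel [ 0.42058202 -0.15641866  0.04750809]
 door line [ 0.9866419  0.1629042  0.5260992 -0.2747483] 9.375506
```

```bash
cat >> h.py <<'E'
from scipy.spatial.transform import Rotation as Ro
BO=np.array([.648,.232,0]); BY=35.1     # bin
CO=np.array([.644,-.417,0]); CY=36.2-90 # cabinet
def fr(o,yaw,p):
    c,s=np.cos(np.radians(yaw)),np.sin(np.radians(yaw)); return o+np.array([c*p[0]-s*p[1],s*p[0]+c*p[1],p[2]])
def binp(*p): return fr(BO,BY,np.array(p))
def cabp(*p): return fr(CO,CY,np.array(p))
def plan(*T):
    """targets (grasp point xyz, tool-x heading deg, tool down) -> shift mm in tool axes, rotvec deg"""
    s=st(); R=np.array(s['ee_rot']); t=np.array(s['tcp_pos'])
    for g,h in T:
        h=np.radians(h); c,sn=np.cos(h),np.sin(h); Rt=np.array([[c,sn,0],[sn,-c,0],[0,0,-1]])
        tt=np.array(g)-.164*Rt[:,2]; print('  ',np.round(R.T@(tt-t)*1000).astype(int).tolist(),np.round(Ro.from_matrix(R.T@Rt).as_rotvec(degrees=True),1).tolist())
E
python3 - <<'E'
from h import *
a=np.radians(33); u,z=-.205*np.cos(a),.02+.205*np.sin(a)
print(binp(u,0,z))
plan((binp(u,0,.27),BY),(binp(u,0,z),BY))
E
```

```text
[0.50733759 0.1331408  0.131651  ]
t 1.4 tcp [0.1387 0.6094 0.4047] w 1.0 gf 0.0 F [ 1.1 -0.4  0.6]
   [465, 383, -29] [-0.0, -0.0, -47.9]
   [465, 383, 109] [-0.0, -0.0, -47.9]
```

```bash
python3 -m creep '[[1,42,34,-10,0,0,-6],[1,84,68,-20,0,0,-12],[1,126,102,-29,0,0,-18],[1,168,138,-29,0,0,-24],[1,200,165,-29,0,0,-30],[1,233,192,-29,0,0,-36],[1,260,214,-29,0,0,-42],[1,280,230,-29,0,0,-48]]'
python3 - <<'E'
from h import *
a=np.radians(33); u,z=-.205*np.cos(a),.02+.205*np.sin(a)
plan((binp(u,0,.27),BY),(binp(u,0,z),BY))
E
```

```text
time_s: 2.07
tcp_pos: [0.3421, 0.3456, 0.434]
ee_rot: [[0.814, 0.581, 0.001], [0.581, -0.814, 0.001], [0.001, -0.0, -1.0]]
wrist_force: [1.5, 0.8, 0.3]
gripper_width: 1.0
gripper_force: 0.0
t 2.07 tcp [0.3421 0.3456 0.434 ] w 1.0 gf 0.0 F [1.5 0.8 0.3]
   [11, 269, 0] [-0.0, -0.1, 0.4]
   [11, 269, 138] [-0.0, -0.1, 0.4]
```

```bash
python3 -m creep '[[1,2,40,0,0,0,0],[1,4,80,0,0,0,0],[1,6,120,0,0,0,0],[1,8,160,0,0,0,0],[1,10,200,0,0,0,0],[1,11,240,0,0,0,0],[1,11,269,0,0,0,0],[1,11,269,0,0,0,0]]' >/dev/null
python3 - <<'E'
from h import *
a=np.radians(33); u,z=-.205*np.cos(a),.02+.205*np.sin(a)
plan((binp(u,0,.27),BY),(binp(u,0,z),BY))
for n in ('scene','top'): cap(n,n+'1.png')
a=cv2.imread('pics/scene1.png')[200:340,250:450];b=cv2.imread('pics/top1.png')[120:260,140:340]
cv2.imwrite('pics/c1.png',cv2.resize(np.hstack([a,b]),None,fx=2,fy=2))
E
```

```text
t 2.73 tcp [0.5075 0.1306 0.4332] w 0.996 gf 0.0 F [ 0.4 -0.2  0. ]
   [1, -2, -1] [0.1, 0.0, -0.2]
   [1, -2, 138] [0.1, 0.0, -0.2]
```

View pics/c1.png

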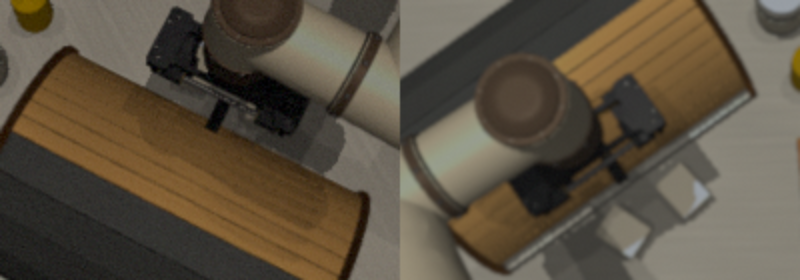

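The gripper straddles the black grip tab, with the fingers along the bin's width. Next I descend and pinch.

```bash
python3 -m creep '[[1,0,-1,40,0,0,0],[1,0,-1,80,0,0,0],[1,0,-1,115,0,0,0],[1,0,-1,136,0,0,0],[0,0,-1,136,0,0,0],[-0.9,0,-1,136,0,0,0],[-0.9,0,-1,136,0,0,0],[-0.9,0,-1,136,0,0,0]]'; python3 -m creep '[[-0.9,0,0,0,0,0,0],[-0.9,0,0,0,0,0,0],[-0.9,0,0,0,0,0,0],[-0.9,0,0,0,0,0,0]]' | tail -4
python3 - <<'E'
from h import *
T=[]
for d in range(33,103,5):
    a=np.radians(d); T.append((binp(-.205*np.cos(a),0,.02+.205*np.sin(a)),BY))
plan(*T)
E
```

```text
time_s: 3.5
tcp_pos: [0.5054, 0.1357, 0.2997]
ee_rot: [[0.817, 0.577, 0.004], [0.577, -0.817, 0.002], [0.005, 0.001, -1.0]]
wrist_force: [-0.2, -0.2, 0.9]
gripper_width: 0.784
gripper_force: 0.0
ee_rot: [[0.817, 0.576, 0.001], [0.576, -0.817, 0.001], [0.001, 0.0, -1.0]]
wrist_force: [0.5, 0.1, -0.1]
gripper_width: 0.477
gripper_force: 0.0
t 3.83 tcp [0.5049 0.1348 0.298 ] w 0.477 gf 0.0 F [ 0.5  0.1 -0.1]
   [1, 3, 2] [0.0, -0.1, 0.1]
   [11, 3, -12] [0.0, -0.1, 0.1]
   [23, 3, -26] [0.0, -0.1, 0.1]
   [36, 3, -38] [0.0, -0.1, 0.1]
   [50, 3, -50] [0.0, -0.1, 0.1]
   [64, 3, -60] [0.0, -0.1, 0.1]
   [80, 3, -69] [0.0, -0.1, 0.1]
   [96, 3, -76] [0.0, -0.1, 0.1]
   [113, 3, -82] [0.0, -0.1, 0.1]
   [130, 3, -86] [0.0, -0.1, 0.1]
   [148, 3, -89] [0.0, -0.1, 0.1]
   [166, 3, -91] [0.0, -0.1, 0.1]
   [184, 3, -91] [0.0, -0.1, 0.1]
   [202, 3, -89] [0.0, -0.1, 0.1]
```

```bash
python3 -m creep '[[-0.9,0,0,0,0,0,0],[-0.9,0,0,0,0,0,0],[-0.9,0,0,0,0,0,0],[-0.9,0,0,0,0,0,0],[-0.9,0,0,0,0,0,0]]' | tail -3
```

```text
wrist_force: [5.2, -6.5, -2.1]
gripper_width: 0.206
gripper_force: 30.0
```

```bash
python3 -m creep '[[-0.9,5,3,-7,0,0,0],[-0.9,11,3,-14,0,0,0],[-0.9,16,3,-21,0,0,0],[-0.9,22,3,-28,0,0,0],[-0.9,29,3,-34,0,0,0],[-0.9,35,3,-40,0,0,0],[-0.9,42,3,-46,0,0,0],[-0.9,49,3,-52,0,0,0]]'; python3 -m creep '[[-0.9,0,0,0,0,0,0]]' | tail -3
python3 - <<'E'
from h import *
s=st(); g=np.array(s['tcp_pos'])-BO; g[2]-=.164
c,sn=np.cos(np.radians(BY)),np.sin(np.radians(BY)); u=c*g[0]+sn*g[1]; v=-sn*g[0]+c*g[1]
print(u,v,g[2],np.hypot(u,g[2]-.02),np.degrees(np.arctan2(g[2]-.02,-u)))
T=[]
for d in range(50,110,4):
    a=np.radians(d); T.append((binp(-.205*np.cos(a),0,.02+.205*np.sin(a)),BY))
plan(*T)
E
```

```text
time_s: 4.92
tcp_pos: [0.5454, 0.1606, 0.3488]
ee_rot: [[0.818, 0.576, -0.007], [0.576, -0.818, -0.002], [-0.007, -0.002, -1.0]]
wrist_force: [-4.9, 1.9, -6.4]
gripper_width: 0.203
gripper_force: 30.0
wrist_force: [-6.9, 3.5, 1.5]
gripper_width: 0.206
gripper_force: 30.0
t 5.0 tcp [0.5465 0.1614 0.3502] w 0.206 gf 30.0 F [-6.9  3.5  1.5]
-0.12363917890187434 0.0006445441868467225 0.18624994383656887 0.20718515966447018 53.36201906154099
t 5.0 tcp [0.5465 0.1614 0.3502] w 0.206 gf 30.0 F [-6.9  3.5  1.5]
   [-8, 1, 9] [-0.1, 0.2, 0.1]
   [3, 1, 0] [-0.1, 0.2, 0.1]
   [15, 1, -8] [-0.1, 0.2, 0.1]
   [27, 1, -15] [-0.1, 0.2, 0.1]
   [40, 1, -21] [-0.1, 0.2, 0.1]
   [53, 1, -27] [-0.1, 0.2, 0.1]
   [67, 1, -31] [-0.1, 0.2, 0.1]
   [81, 1, -34] [-0.1, 0.2, 0.1]
   [95, 1, -37] [-0.1, 0.2, 0.1]
   [109, 1, -39] [-0.1, 0.2, 0.1]
   [124, 1, -39] [-0.1, 0.2, 0.1]
   [138, 1, -39] [-0.1, 0.2, 0.1]
   [152, 1, -37] [-0.1, 0.2, 0.1]
   [166, 1, -35] [-0.1, 0.2, 0.1]
   [180, 1, -31] [-0.1, 0.2, 0.1]
```

```bash
python3 -m creep '[[-0.9,8,0,-5,0,0,0],[-0.9,18,0,-11,0,0,0],[-0.9,29,0,-17,0,0,0],[-0.9,40,0,-22,0,0,0],[-0.9,53,0,-27,0,0,0],[-0.9,67,0,-31,0,0,0],[-0.9,81,0,-34,0,0,0],[-0.9,95,0,-37,0,0,0]]'|tail -3; python3 -m creep '[[-0.9,12,0,-2,0,0,0],[-0.9,24,0,-2,0,0,0],[-0.9,36,0,-2,0,0,0],[-0.9,48,0,-1,0,0,0],[-0.9,56,0,0,0,0,0],[-0.9,63,0,1,0,0,0],[-0.9,70,0,3,0,0,0],[-0.9,70,0,3,0,0,0]]'
python3 - <<'E'
from h import *
s=st(); g=np.array(s['tcp_pos'])-BO; g[2]-=.164
c,sn=np.cos(np.radians(BY)),np.sin(np.radians(BY)); u=c*g[0]+sn*g[1]; v=-sn*g[0]+c*g[1]
print(u,v,g[2],np.hypot(u,g[2]-.02),np.degrees(np.arctan2(g[2]-.02,-u)))
E
```

```text
wrist_force: [-6.4, 0.1, 0.1]
gripper_width: 0.2
gripper_force: 30.0
time_s: 6.33
tcp_pos: [0.6824, 0.2573, 0.386]
ee_rot: [[0.817, 0.577, 0.005], [0.577, -0.817, 0.002], [0.006, 0.001, -1.0]]
wrist_force: [-0.5, 4.3, 2.3]
gripper_width: 0.203
gripper_force: 30.0
t 6.33 tcp [0.6824 0.2573 0.386 ] w 0.203 gf 30.0 F [-0.5  4.3  2.3]
0.04274702467183905 0.0009413662793013033 0.22196724455669234 0.2064414589953229 101.95047249868564
```

```bash
python3 -m creep '[[-0.9,3,0,1,0,0,0],[-0.9,6,0,2,0,0,0],[-0.9,9,0,3,0,0,0],[-0.9,9,0,3,0,0,0]]' | grep -E 'tcp|wrist|width'
```

```text
tcp_pos: [0.6861, 0.2598, 0.3854]
wrist_force: [-19.4, -2.6, 15.3]
gripper_width: 0.202
```

```bash
python3 -m creep '[[0.1,-5,0,-1,0,0,0],[0.1,-5,0,-1,0,0,0],[0.1,-5,0,-1,0,0,0],[0.1,-5,0,-1,0,0,0],[0.1,-5,0,-1,0,0,0],[0.1,-5,0,-1,0,0,0],[0.5,-5,0,-40,0,0,0],[1,-5,0,-70,0,0,0]]' | grep -E 'tcp|wrist|width'
python3 - <<'E'
from h import *
from m import tubs
for n in ('scene','top'):
    p,d=cap(n,n+'2.png'); tubs(n,p,d)
b=[cv2.imread('pics/%s2.png'%n) for n in ('scene','top')]
cv2.imwrite('pics/c2.png',cv2.resize(np.hstack([b[0][100:400,180:520],b[1][50:350,100:420]]),(800,364)))
plan(([.483,.046,.2],43),([.423,.137,.2],54))
E
```

```text
tcp_pos: [0.6852, 0.258, 0.4494]
wrist_force: [1.0, -0.0, 1.1]
gripper_width: 0.626
scene tub [483.  44.] [66. 52.] 42.6 z 0.054 370
scene tub [424. 133.] [65. 49.] 54.2 z 0.053 356
top tub [ 562. -362.] [149.  17.] 35.7 z 0.051 221
top tub [482.  48.] [67. 53.] 44.0 z 0.053 393
top tub [423. 138.] [68. 53.] 55.2 z 0.053 388
t 7.43 tcp [0.6855 0.2579 0.4577] w 0.705 gf 0.0 F [-0.2  0.3  0.8]
   [-289, 56, 90] [0.3, -0.7, -7.8]
   [-285, -53, 90] [0.3, -0.7, -18.8]
```

View pics/c2.png

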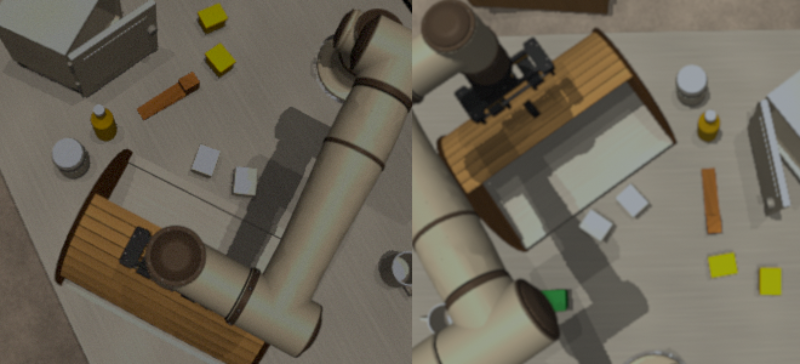

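The cover is rolled fully back and the inside of the bin is visible. There are exactly two white tubs, standing in front of it. Going to tub A, the nearer one in the right-hand crop at (633,200).

```bash
python3 -m creep '[[0.7,-40,8,5,0,0,-1],[0.7,-80,16,12,0,0,-2],[0.7,-120,24,24,0,0,-4],[0.7,-160,32,40,0,0,-5],[0.7,-200,40,60,0,0,-6],[0.7,-240,48,75,0,0,-7],[0.7,-275,54,85,0,0,-8],[0.7,-289,56,90,0,0,-8]]' | grep -E 'tcp|width'
python3 - <<'E'
from h import *
plan(([.4825,.046,.2],43),([.4825,.046,.036],43))
E
```

```text
tcp_pos: [0.4771, 0.0429, 0.3587]
gripper_width: 0.849
t 8.1 tcp [0.4771 0.0429 0.3587] w 0.849 gf 0.0 F [-0.3 -0.3  0.8]
   [6, 1, -5] [-0.1, 0.2, 0.1]
   [7, 2, 159] [-0.1, 0.2, 0.1]
```

```bash
python3 -m creep '[[0.7,2,0,38,0,0,0],[0.7,2,0,78,0,0,0],[0.7,2,0,110,0,0,0],[0.7,2,0,130,0,0,0],[0.7,2,0,130,0,0,0]]' | grep -E 'tcp|width'
python3 - <<'E'
from h import *
plan(([.4825,.046,.036],43))
E
```

```text
tcp_pos: [0.4809, 0.0464, 0.2265]
gripper_width: 0.851
t 8.52 tcp [0.4809 0.0464 0.2265] w 0.851 gf 0.0 F [-0.9  0.3  0.3]
   [1, 2, 26] [-0.2, 0.5, 0.1]
```

```bash
python3 -m creep '[[0.7,1,1,13,0,0,0],[0.7,1,1,26,0,0,0],[-0.1,1,1,26,0,0,0],[-0.1,1,1,26,0,0,0],[-0.1,1,1,26,0,0,0],[-0.1,1,1,26,0,0,0],[-0.1,1,1,26,0,0,0],[-0.1,1,1,26,0,0,0]]' | grep -E 'tcp|width|force'
python3 - <<'E'
from h import *
plan((binp(-.108,-.06,.22),BY),(binp(-.108,-.06,.05),BY))
E
```

```text
tcp_pos: [0.4843, 0.0473, 0.2058]
wrist_force: [-0.4, 0.3, 5.2]
gripper_width: 0.617
gripper_force: 29.9
t 9.18 tcp [0.4843 0.0473 0.2058] w 0.617 gf 29.9 F [-0.4  0.3  5.2]
   [131, 22, -178] [0.1, -0.2, 8.1]
   [130, 22, -8] [0.1, -0.2, 8.1]
```

```bash
python3 -m creep '[[-0.1,0,0,-30,0,0,0],[-0.1,0,0,-65,0,0,2],[-0.1,10,2,-90,0,0,4],[-0.1,35,6,-100,0,0,6],[-0.1,65,11,-100,0,0,8],[-0.1,95,16,-100,0,0,8],[-0.1,120,20,-90,0,0,8],[-0.1,131,22,-75,0,0,8]]' | grep -E 'tcp|width|force'
python3 - <<'E'
from h import *
plan((binp(-.108,-.06,.056),BY))
E
```

```text
tcp_pos: [0.5967, 0.1225, 0.2802]
wrist_force: [1.0, 0.0, -3.5]
gripper_width: 0.615
gripper_force: 29.9
t 9.85 tcp [0.5967 0.1225 0.2802] w 0.615 gf 29.9 F [ 1.   0.  -3.5]
   [-3, 0, 60] [0.1, -0.3, 0.1]
```

```bash
python3 -m creep '[[-0.1,-1,0,20,0,0,0],[-0.1,-1,0,40,0,0,0],[-0.1,-1,0,54,0,0,0],[-0.1,-1,0,61,0,0,0],[-0.1,-1,0,61,0,0,0],[0.6,-1,0,61,0,0,0],[0.6,-1,0,61,0,0,0],[0.6,-1,0,61,0,0,0]]' | grep -E 'tcp|width|force'
python3 -m creep '[[0.6,0,0,0,0,0,0],[0.6,0,0,-30,0,0,0],[0.6,0,0,-70,0,0,0],[0.7,-10,0,-110,0,0,0],[0.7,-40,0,-140,0,0,0],[0.7,-75,0,-150,0,0,0],[0.7,-100,0,-150,0,0,0],[0.7,-100,0,-150,0,0,0]]' | grep -E 'tcp|width|force'
python3 - <<'E'
from h import *
from m import tubs
for n in ('scene','top'):
    p,d=cap(n,n+'3.png'); tubs(n,p,d)
b=[cv2.imread('pics/%s3.png'%n) for n in ('scene','top')]
cv2.imwrite('pics/c3.png',cv2.resize(np.hstack([b[0][100:400,180:520],b[1][50:350,100:420]]),(800,364)))
plan(([.423,.136,.2],54.5))
E
```

```text
tcp_pos: [0.5937, 0.1201, 0.2192]
wrist_force: [0.2, -0.2, -0.2]
gripper_width: 0.749
gripper_force: 0.0
tcp_pos: [0.5081, 0.0601, 0.3703]
wrist_force: [-0.5, 0.5, -0.8]
gripper_width: 0.847
gripper_force: 0.0
scene tub [591. 117.] [64. 51.] 34.8 z 0.066 388
top tub [ 562. -362.] [144.  17.] 36.7 z 0.052 190
t 11.28 tcp [0.5111 0.0619 0.3695] w 0.847 gf 0.0 F [-0.9  0.7  0.3]
   [-29, -111, 5] [0.1, -0.1, -19.3]
```

View pics/c3.png

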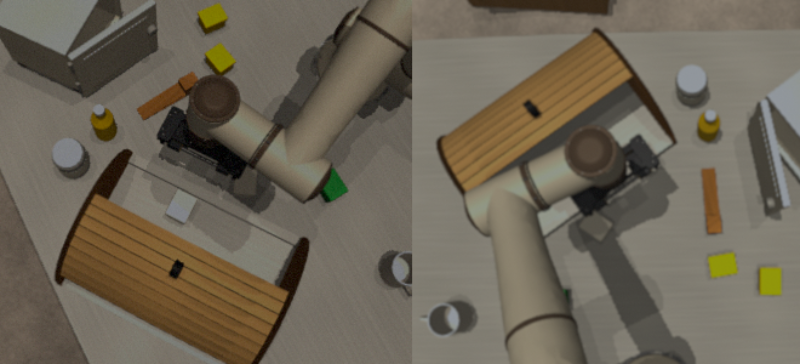

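Tub A now stands in the bin. Tub B is unmoved at top-view crop (597,226).

```bash
python3 -m creep '[[0.7,-10,-38,0,0,0,-6],[0.7,-20,-76,0,0,0,-12],[0.7,-28,-108,2,0,0,-18],[0.7,-29,-111,5,0,0,-19],[0.7,-29,-111,40,0,0,-19],[0.7,-29,-111,80,0,0,-19],[0.7,-29,-111,120,0,0,-19],[0.7,-29,-111,120,0,0,-19]]' | grep -E 'tcp|width'
python3 - <<'E'
from h import *
plan(([.423,.136,.038],54.5))
E
```

```text
tcp_pos: [0.4225, 0.1356, 0.2418]
gripper_width: 0.845
t 11.95 tcp [0.4225 0.1356 0.2418] w 0.845 gf 0.0 F [-0.4 -0.5 -0.6]
   [1, 0, 40] [-0.3, 0.9, -0.4]
```

```bash
python3 -m creep '[[0.7,0,0,20,0,0,0],[0.7,0,0,38,0,0,0],[-0.1,0,0,38,0,0,0],[-0.1,0,0,38,0,0,0],[-0.1,0,0,38,0,0,0],[-0.1,0,0,38,0,0,0],[-0.1,0,0,38,0,0,0],[-0.1,0,0,38,0,0,0]]' | grep -E 'tcp|width|force'
python3 - <<'E'
from h import *
plan((binp(-.108,.06,.14),BY))
E
```

```text
tcp_pos: [0.4247, 0.137, 0.2121]
wrist_force: [-0.5, 0.2, 6.6]
gripper_width: 0.621
gripper_force: 29.9
t 12.62 tcp [0.4247 0.137  0.2121] w 0.621 gf 29.9 F [-0.5  0.2  6.6]
   [126, 34, -91] [0.0, -0.2, 19.1]
```

```bash
python3 -m creep '[[-0.1,0,0,-30,0,0,0],[-0.1,0,0,-65,0,0,4],[-0.1,10,3,-90,0,0,8],[-0.1,35,9,-100,0,0,13],[-0.1,65,18,-100,0,0,17],[-0.1,95,26,-100,0,0,19],[-0.1,118,32,-90,0,0,19],[-0.1,126,34,-75,0,0,19]]' | grep -E 'tcp|width|force'
python3 - <<'E'
from h import *
plan((binp(-.108,.06,.062),BY))
E
```

```text
tcp_pos: [0.5279, 0.221, 0.2866]
wrist_force: [0.4, 0.3, -2.3]
gripper_width: 0.616
gripper_force: 29.9
t 13.28 tcp [0.5279 0.221  0.2866] w 0.616 gf 29.9 F [ 0.4  0.3 -2.3]
   [-4, 0, 61] [0.0, -0.4, 0.1]
```

```bash
python3 -m creep '[[-0.1,-1,0,20,0,0,0],[-0.1,-1,0,40,0,0,0],[-0.1,-1,0,54,0,0,0],[-0.1,-1,0,62,0,0,0],[-0.1,-1,0,62,0,0,0],[0.6,-1,0,62,0,0,0],[0.6,-1,0,62,0,0,0],[0.6,-1,0,62,0,0,0]]' | grep -E 'tcp|width|force'
python3 -m creep '[[0.6,0,0,0,0,0,0],[0.6,0,0,-30,0,0,0],[0.6,0,0,-70,0,0,0],[0.6,-10,0,-110,0,0,0],[0.6,-40,0,-145,0,0,0],[0.6,-75,0,-180,0,0,0],[0.6,-90,0,-220,0,0,0],[0.6,-90,0,-220,0,0,0]]' | grep -E 'tcp|width|force'
python3 - <<'E'
from h import *
from m import tubs
for n in ('scene','top'):
    p,d=cap(n,n+'4.png'); tubs(n,p,d)
cv2.imwrite('pics/c4.png',cv2.resize(cv2.imread('pics/scene4.png')[100:400,180:520],(680,600)))
a=np.radians(100)
plan((binp(-.205*np.cos(a),0,.30),BY),(binp(-.205*np.cos(a),0,.02+.205*np.sin(a)),BY))
E
```

```text
tcp_pos: [0.5248, 0.2183, 0.2244]
wrist_force: [-0.0, -0.1, -0.5]
gripper_width: 0.749
gripper_force: 0.0
tcp_pos: [0.4494, 0.1647, 0.4501]
wrist_force: [0.0, 0.2, 1.1]
gripper_width: 0.799
gripper_force: 0.0
scene tub [590. 117.] [65. 52.] 34.9 z 0.066 401
scene tub [521. 215.] [64. 52.] 36.0 z 0.066 398
top tub [590. 121.] [68. 54.] 34.6 z 0.065 386
top tub [ 561. -361.] [144.  16.] 36.2 z 0.051 193
t 14.72 tcp [0.4501 0.1655 0.4477] w 0.796 gf 0.0 F [1.2 0.6 0.5]
   [236, 60, -14] [-0.0, -0.5, 0.1]
   [235, 60, 64] [-0.0, -0.5, 0.1]
```

View pics/c4.png

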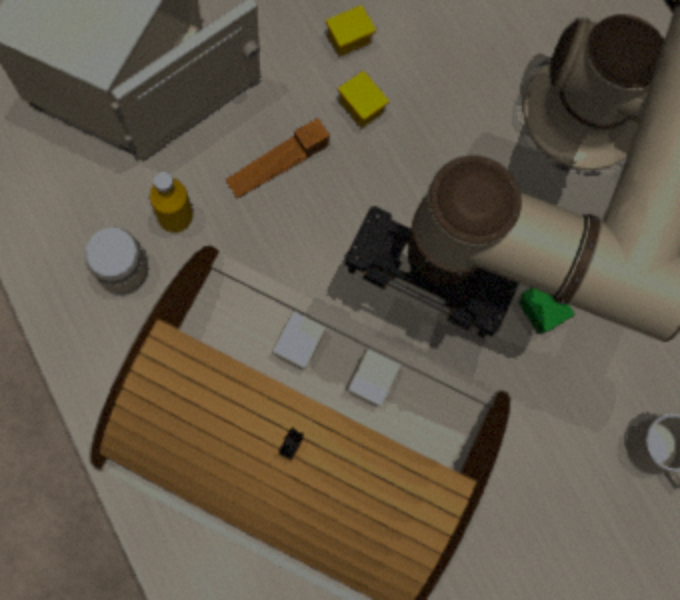

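Both tubs stand upright inside the bin. Now I pinch the grip again and roll the cover shut.

```bash
python3 -m creep '[[0.6,35,9,-14,0,0,0],[0.6,72,18,-14,0,0,0],[0.6,110,28,-14,0,0,0],[0.6,148,38,-14,0,0,0],[0.6,185,47,-14,0,0,0],[0.3,215,55,-14,0,0,0],[0.2,236,60,-14,0,0,0],[0.2,239,60,-14,0,0,0]]' | grep -E 'tcp|width'
python3 - <<'E'
from h import *
a=np.radians(101.5)
plan((binp(-.205*np.cos(a),0,.02+.205*np.sin(a)),BY))
E
```

```text
tcp_pos: [0.6843, 0.2563, 0.4522]
gripper_width: 0.662
t 15.38 tcp [0.6843 0.2563 0.4522] w 0.662 gf 0.0 F [-1.   0.1 -1.6]
   [-2, -1, 67] [-0.0, 0.3, 0.0]
```

```bash
python3 -m creep '[[0.2,-2,-1,30,0,0,0],[0.2,-2,-1,55,0,0,0],[0.2,-2,-1,70,0,0,0],[-0.9,-2,-1,70,0,0,0],[-0.9,-2,-1,70,0,0,0],[-0.9,-2,-1,70,0,0,0],[-0.9,-2,-1,70,0,0,0],[-0.9,-2,-1,70,0,0,0]]' | grep -E 'tcp|width|force'; python3 -m creep '[[-0.9,0,0,0,0,0,0],[-0.9,0,0,0,0,0,0],[-0.9,0,0,0,0,0,0],[-0.9,0,0,0,0,0,0]]' | grep -E 'tcp|width|force'
python3 - <<'E'
from h import *
T=[]
for d in range(100,20,-4):
    a=np.radians(d); T.append((binp(-.205*np.cos(a),0,.02+.205*np.sin(a)),BY))
plan(*T)
E
```

```text
tcp_pos: [0.6788, 0.2547, 0.3893]
wrist_force: [0.2, 0.2, -0.3]
gripper_width: 0.304
gripper_force: 0.0
tcp_pos: [0.6787, 0.2547, 0.3887]
wrist_force: [-1.4, 0.1, 3.1]
gripper_width: 0.207
gripper_force: 30.0
t 16.38 tcp [0.6787 0.2547 0.3887] w 0.207 gf 30.0 F [-1.4  0.1  3.1]
   [-3, 1, 3] [0.0, -0.1, 0.1]
   [-17, 1, 1] [0.0, -0.1, 0.1]
   [-31, 1, 0] [0.0, -0.1, 0.1]
   [-45, 1, 0] [0.0, -0.1, 0.1]
   [-60, 1, 1] [0.0, -0.1, 0.1]
   [-74, 1, 3] [0.0, -0.1, 0.1]
   [-88, 1, 6] [0.0, -0.1, 0.1]
   [-102, 1, 10] [0.0, -0.1, 0.1]
   [-115, 1, 14] [0.0, -0.1, 0.1]
   [-128, 1, 20] [0.0, -0.1, 0.1]
   [-141, 1, 27] [0.0, -0.1, 0.1]
   [-153, 1, 34] [0.0, -0.1, 0.1]
   [-164, 1, 43] [0.0, -0.1, 0.1]
   [-175, 1, 52] [0.0, -0.1, 0.1]
   [-186, 1, 62] [0.0, -0.1, 0.1]
   [-195, 1, 73] [0.0, -0.1, 0.1]
   [-204, 1, 84] [0.0, -0.1, 0.1]
   [-212, 1, 96] [0.0, -0.1, 0.1]
   [-219, 1, 108] [0.0, -0.1, 0.1]
   [-226, 1, 121] [0.0, -0.1, 0.1]
```

```bash
python3 -m creep '[[-0.9,-14,1,0,0,0,0],[-0.9,-28,1,-1,0,0,0],[-0.9,-42,1,-1,0,0,0],[-0.9,-57,1,0,0,0,0],[-0.9,-71,1,2,0,0,0],[-0.9,-85,1,5,0,0,0],[-0.9,-99,1,9,0,0,0],[-0.9,-112,1,13,0,0,0]]' | grep -E 'tcp|width|force'
python3 - <<'E'
from h import *
T=[]
for d in range(72,20,-4):
    a=np.radians(d); T.append((binp(-.205*np.cos(a),0,.02+.205*np.sin(a)),BY))
plan(*T)
E
```

```text
tcp_pos: [0.5881, 0.1909, 0.3783]
wrist_force: [-0.4, 4.9, 5.3]
gripper_width: 0.203
gripper_force: 30.0
t 17.05 tcp [0.5881 0.1909 0.3783] w 0.203 gf 30.0 F [-0.4  4.9  5.3]
   [9, 1, -1] [-0.0, -0.7, 0.2]
   [-4, 1, 4] [-0.0, -0.7, 0.2]
   [-17, 1, 10] [-0.0, -0.7, 0.2]
   [-30, 1, 16] [-0.0, -0.7, 0.2]
   [-42, 1, 24] [-0.0, -0.7, 0.2]
   [-54, 1, 32] [-0.0, -0.7, 0.2]
   [-65, 1, 41] [-0.0, -0.7, 0.2]
   [-75, 1, 51] [-0.0, -0.7, 0.2]
   [-85, 1, 61] [-0.0, -0.7, 0.2]
   [-94, 1, 73] [-0.0, -0.7, 0.2]
   [-102, 1, 84] [-0.0, -0.7, 0.2]
   [-110, 1, 97] [-0.0, -0.7, 0.2]
   [-116, 1, 109] [-0.0, -0.7, 0.2]
```

```bash
python3 -m creep '[[-0.9,-11,1,7,0,0,0],[-0.9,-24,1,13,0,0,0],[-0.9,-36,1,20,0,0,0],[-0.9,-48,1,28,0,0,0],[-0.9,-59,1,37,0,0,0],[-0.9,-69,1,46,0,0,0],[-0.9,-79,1,56,0,0,0],[-0.9,-88,1,66,0,0,0]]' | grep -E 'tcp|width|force'
python3 - <<'E'
from h import *
T=[]
for d in range(42,18,-3):
    a=np.radians(d); T.append((binp(-.205*np.cos(a),0,.02+.205*np.sin(a)),BY))
plan(*T)
E
```

```text
tcp_pos: [0.5158, 0.1395, 0.3092]
wrist_force: [-2.6, 11.3, 1.9]
gripper_width: 0.205
gripper_force: 30.0
t 17.72 tcp [0.5158 0.1395 0.3092] w 0.205 gf 30.0 F [-2.6 11.3  1.9]
   [9, 0, -12] [-0.2, -0.4, 0.1]
   [2, 0, -4] [-0.2, -0.4, 0.1]
   [-5, 0, 5] [-0.2, -0.4, 0.1]
   [-11, 0, 13] [-0.2, -0.4, 0.1]
   [-16, 0, 23] [-0.2, -0.4, 0.1]
   [-22, 0, 32] [-0.2, -0.4, 0.1]
   [-26, 0, 42] [-0.2, -0.4, 0.1]
   [-30, 0, 52] [-0.2, -0.4, 0.1]
```

```bash
python3 -m creep '[[-0.9,-5,-1,6,0,0,0],[-0.9,-10,-1,14,0,0,0],[-0.9,-15,-1,22,0,0,0],[-0.9,-19,-1,30,0,0,0],[-0.9,-22,-1,37,0,0,0],[-0.9,-24,-1,41,0,0,0],[-0.9,-24,-1,41,0,0,0]]' | grep -E 'tcp|width|force'
python3 - <<'E'
from h import *
s=st(); g=np.array(s['tcp_pos'])-BO; g[2]-=.164
c,sn=np.cos(np.radians(BY)),np.sin(np.radians(BY)); u=c*g[0]+sn*g[1]
print(np.hypot(u,g[2]-.02),np.degrees(np.arctan2(g[2]-.02,-u)))
E
```

```text
tcp_pos: [0.4969, 0.1269, 0.2712]
wrist_force: [-8.3, 6.9, 18.9]
gripper_width: 0.205
gripper_force: 30.0
t 18.3 tcp [0.4969 0.1269 0.2712] w 0.205 gf 30.0 F [-8.3  6.9 18.9]
0.20367444306953175 25.356389803718336
```

```bash
python3 -m creep '[[-0.9,0,0,3,0,0,0],[-0.9,0,0,3,0,0,0],[0.1,0,0,1,0,0,0],[0.1,0,0,1,0,0,0],[0.1,0,0,1,0,0,0],[0.1,0,0,1,0,0,0],[0.1,0,0,1,0,0,0],[0.1,0,0,1,0,0,0]]' | grep -E 'tcp|width|force'
python3 -m creep '[[0.1,0,0,-20,0,0,0],[0.1,0,0,-60,0,0,0],[0.1,-20,10,-100,0,0,0],[0.1,-40,40,-130,0,0,6],[-1,-40,80,-130,0,0,13],[-1,-40,120,-130,0,0,20],[-1,-40,160,-130,0,0,27],[-1,-40,170,-130,0,0,27]]' | grep -E 'tcp|width|force'
python3 - <<'E'
from h import *
for n in ('scene','top'): cap(n,n+'5.png')
a=cv2.imread('pics/scene5.png');b=cv2.imread('pics/top5.png')
cv2.imwrite('pics/c5.png',cv2.resize(np.hstack([a[100:400,180:520],b[50:350,100:420]]),(800,364)))
plan((cabp(-.30,-.09,.26),CY),(cabp(-.30,-.09,.12),CY),(cabp(-.132,-.08,.12),CY))
print(cabp(-.30,-.09,.26), cabp(-.108,.118,0))
E
```

```text
tcp_pos: [0.4961, 0.1245, 0.2658]
wrist_force: [-0.2, 0.2, 0.2]
gripper_width: 0.521
gripper_force: 0.0
tcp_pos: [0.5635, -0.041, 0.3961]
wrist_force: [0.2, 0.7, -0.0]
gripper_width: 0.329
gripper_force: 0.0
t 19.73 tcp [ 0.5623 -0.0393  0.3952] w 0.242 gf 0.0 F [-1.3 -0.4 -1.2]
   [-193, 164, -28] [0.1, 0.1, 61.8]
   [-192, 164, 112] [0.1, 0.1, 61.8]
   [-104, 307, 111] [0.1, 0.1, 61.8]
[ 0.39419187 -0.22806642  0.26      ] [ 0.6754359  -0.26015682  0.        ]
```

View pics/c5.png

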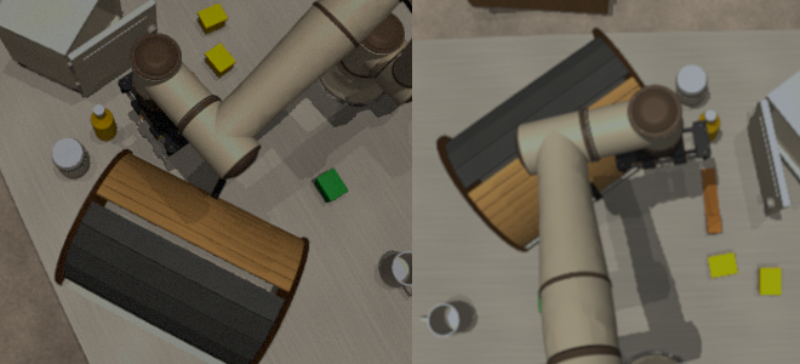

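The cover is fully shut, as the grip stopped at 25 degrees. The door is still ajar, and the bottle, tin and wedge haven't moved. Next I push the door closed with shut fingers near its top.

```bash
python3 -m creep '[[-1,-30,20,-28,0,0,7],[-1,-60,45,-28,0,0,14],[-1,-90,72,-28,0,0,21],[-1,-115,98,-28,0,0,28],[-1,-135,120,-28,0,0,35],[-1,-155,135,-28,0,0,42],[-1,-160,145,-28,0,0,49],[-1,-160,145,-28,0,0,56]]' | grep -E 'tcp|width|force'
python3 - <<'E'
from h import *
plan((cabp(-.27,-.06,.26),CY),(cabp(-.27,-.06,.212),CY),(cabp(-.12,-.06,.212),CY))
E
```

```text
tcp_pos: [0.4219, -0.204, 0.4244]
wrist_force: [0.8, 0.9, 0.4]
gripper_width: 0.005
gripper_force: 0.0
t 20.4 tcp [ 0.4219 -0.204   0.4244] w 0.005 gf 0.0 F [0.8 0.9 0.4]
   [32, 10, 0] [0.0, 0.0, 5.6]
   [32, 10, 48] [0.0, 0.0, 5.6]
   [182, 24, 48] [0.0, 0.0, 5.6]
```

```bash
python3 -m creep '[[-1,30,9,0,0,0,5.6],[-1,30,9,10,0,0,5.6],[-1,30,9,48,0,0,5.6],[-1,55,12,48,0,0,5.6],[-1,80,14,48,0,0,5.6],[-1,105,17,48,0,0,5.6],[-1,130,19,48,0,0,5.6],[-1,150,21,48,0,0,5.6]]' | grep -E 'tcp|width|force'
python3 -m creep '[[-1,7,0,0,0,0,0],[-1,14,0,0,0,0,0],[-1,21,0,0,0,0,0],[-1,26,0,0,0,0,0],[-1,28,0,0,0,0,0],[-1,28,0,0,0,0,0]]' | grep -E 'tcp|width|force'
python3 - <<'E'
from h import *
plan((cabp(-.1255,-.06,.212),CY))
E
```

```text
tcp_pos: [0.5096, -0.3285, 0.3753]
wrist_force: [-2.2, 1.0, 0.4]
gripper_width: 0.003
gripper_force: 0.4
tcp_pos: [0.5245, -0.3496, 0.3761]
wrist_force: [-2.5, 8.0, 1.5]
gripper_width: 0.004
gripper_force: 3.8
t 21.57 tcp [ 0.5245 -0.3496  0.3761] w 0.004 gf 3.8 F [-2.5  8.   1.5]
   [-1, 3, 0] [0.1, 0.4, 0.4]
```

```bash
python3 -m creep '[[-1,3,0,0,0,0,0],[-1,5,0,0,0,0,0],[-1,5,0,0,0,0,0]]' | grep -E 'tcp|force'
python3 -m creep '[[-1,-30,0,0,0,0,0],[-1,-70,0,-20,0,0,0],[0.3,-110,-20,-20,0,0,-7],[0.3,-130,-50,-20,0,0,-14],[0.3,-140,-60,-20,0,0,-21],[0.3,-140,-60,-20,0,0,-28],[0.3,-140,-60,-20,0,0,-35],[0.3,-140,-60,-20,0,0,-42]]' | grep -E 'tcp|width|force'
cat > wd.py <<'E'
from h import *
for n in ('scene','top'):
    p,d=cap(n,n+'6.png'); hsv=cv2.cvtColor(p,cv2.COLOR_RGB2HSV); m=d>0
    P=np.full((400,640,3),9.); P[m]=cloud(n,m,d)
    reg=(hsv[...,0]<20)&(hsv[...,1]>120)&(P[...,2]<.06)&(P[...,2]>.006)&(P[...,0]<.62)&(P[...,0]>.36)&(P[...,1]<-.08)&(P[...,1]>-.35)
    c,l,s,_=cv2.connectedComponentsWithStats(reg.astype(np.uint8))
    if c>1:
        w=P[l==1+np.argmax(s[1:,4])]; R=cv2.minAreaRect((w[:,:2]*1000).astype(np.float32)); print(n,len(w),R,'heel',np.round(np.median(w[w[:,2]>.044],0),4))
    D=P[(np.abs(P[...,2]-.25)<.004)&(P[...,1]<-.15)&(P[...,0]<.9)]
    x=np.array([np.cos(np.radians(CY)),np.sin(np.radians(CY))]); y=np.array([-x[1],x[0]])
    U=(D[:,:2]-CO[:2])@x; V=(D[:,:2]-CO[:2])@y; k=U<-.1
    if k.sum(): print(n,'door top',k.sum(),np.percentile(U[k],[1,10,50]),[round(np.median(U[k&(np.abs(V-v)<.02)]),4) for v in (-.09,0,.09)])
a=cv2.imread('pics/scene6.png');b=cv2.imread('pics/top6.png')
cv2.imwrite('pics/c6.png',cv2.resize(np.hstack([a[30:230,140:440],b[90:290,290:540]]),(800,290)))
E
python3 wd.py
```

```text
tcp_pos: [0.5259, -0.3515, 0.3759]
wrist_force: [-9.5, 17.6, 6.3]
gripper_force: 9.7
tcp_pos: [0.493, -0.206, 0.3972]
wrist_force: [0.5, -0.4, 0.5]
gripper_width: 0.377
gripper_force: 0.0
scene 411 ((492.93304443359375, -153.92391967773438), (145.8973846435547, 37.9095573425293), 3.805868625640869) heel [nan nan nan]
scene door top 416 [-0.12364435 -0.11975742 -0.11173263] [np.float64(-0.1156), np.float64(-0.1126), np.float64(-0.1078)]
top 375 ((453.0835266113281, -154.03729248046875), (107.92536163330078, 34.89580535888672), 2.186326742172241) heel [ 0.4181 -0.1564  0.0474]
top door top 583 [-0.12731608 -0.12167295 -0.11352343] [np.float64(-0.1178), np.float64(-0.1135), np.float64(-0.1097)]
  return _methods._mean(a, axis=axis, dtype=dtype,
  ret = um.true_divide(
```

View pics/c6.png

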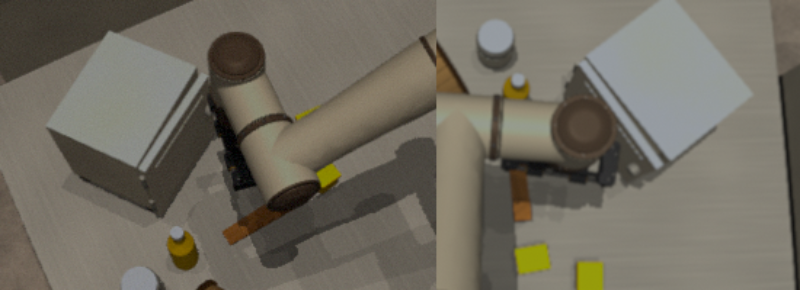

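The door is shut and the wedge hasn't moved. I move over the wedge heel.

```bash
python3 - <<'E'
from h import *
plan(([.4205,-.1567,.15],3.5),([.4205,-.1567,.026],3.5))
print(cabp(-.283,0,0),cabp(-.19,0,0)); print(r.sense()['joints'])
E
```

```text
t 22.58 tcp [ 0.493  -0.2065  0.3971] w 0.466 gf 0.0 F [-0.3 -0.6 -0.6]
   [-81, -35, 83] [0.0, -0.1, -14.9]
   [-81, -35, 207] [0.0, -0.1, -14.9]
[ 0.4768586  -0.18863023  0.        ] [ 0.53178492 -0.26367754  0.        ]
[-5.32959021e+00  1.35633201e+01 -1.29718424e+01  2.23126542e-03
 -6.33954009e+01  8.39623395e+01]
```

```bash
python3 -m creep '[[0.3,-25,-10,10,0,0,-5],[0.3,-60,-25,30,0,0,-10],[0.3,-81,-35,60,0,0,-15],[0.3,-81,-35,100,0,0,-15],[0.3,-81,-35,130,0,0,-15],[0.3,-81,-35,130,0,0,-15]]' | grep -E 'tcp|width|force'
python3 - <<'E'
from h import *
plan(([.4205,-.1567,.026],3.5))
p,d=cap('scene','s7.png'); p,d=cap('top','t7.png')
a=cv2.imread('pics/s7.png');b=cv2.imread('pics/t7.png')
cv2.imwrite('pics/c7.png',cv2.resize(np.hstack([a[90:240,220:440],b[150:300,290:490]]),(800,286)))
E
```

```text
tcp_pos: [0.418, -0.1563, 0.2622]
wrist_force: [-0.6, -0.3, 0.2]
gripper_width: 0.648
gripper_force: 0.0
t 23.08 tcp [ 0.418  -0.1563  0.2622] w 0.648 gf 0.0 F [-0.6 -0.3  0.2]
   [3, 1, 72] [-0.1, 0.6, -0.1]
```

View pics/c7.png

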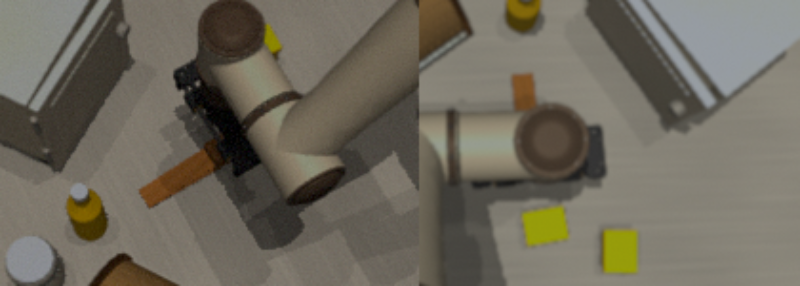

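The wedge lies beneath the gripper with its tip ahead, and the yellow blocks are clear of it. I descend and grip the heel.

```bash
python3 -m creep '[[0.3,1,1,25,0,0,0],[0.3,1,1,50,0,0,0],[0.3,1,1,68,0,0,0],[0.3,1,1,70,0,0,0],[-0.5,1,1,70,0,0,0],[-0.5,1,1,70,0,0,0],[-0.5,1,1,70,0,0,0],[-0.5,1,1,70,0,0,0]]' | grep -E 'tcp|width|force'
python3 -m creep '[[-0.5,0,0,0,0,0,0],[-0.5,0,0,0,0,0,0],[-0.5,0,0,0,0,0,0]]' | grep -E 'tcp|width|force'
python3 - <<'E'
from h import *
plan((cabp(-.29,0,.04),CY))
E
```

```text
tcp_pos: [0.4225, -0.1577, 0.198]
wrist_force: [-0.1, -0.5, -0.1]
gripper_width: 0.434
gripper_force: 0.0
tcp_pos: [0.4225, -0.1577, 0.1979]
wrist_force: [-1.4, -0.0, 6.3]
gripper_width: 0.416
gripper_force: 30.0
t 24.1 tcp [ 0.4225 -0.1577  0.1979] w 0.416 gf 30.0 F [-1.4 -0.   6.3]
   [49, 28, -6] [-0.1, -0.2, 57.4]
```

```bash
python3 -m creep '[[-0.5,0,0,-12,0,0,7],[-0.5,0,0,-12,0,0,14],[-0.5,8,4,-12,0,0,21],[-0.5,18,10,-12,0,0,28],[-0.5,28,16,-12,0,0,35],[-0.5,38,22,-12,0,0,42],[-0.5,46,26,-12,0,0,50],[-0.5,46,26,-12,0,0,57]]' | grep -E 'tcp|width|force'
python3 -m creep '[[-0.5,0,0,0,0,0,0.5],[-0.5,0,0,0,0,0,0.5]]' | grep -E 'tcp|width|force'
python3 - <<'E'
from h import *
plan((cabp(-.29,0,.034),CY))
from scipy.optimize import least_squares
for n in ('scene','top'):
    p,d=cap(n,n+'8.png'); m=d>0; P=np.full((400,640,3),9.); P[m]=cloud(n,m,d)
    reg=(P[...,2]>.245)&(P[...,2]<.27)&(P[...,1]<-.15)&(P[...,0]<.9)&(P[...,0]>.4)
    q=P[reg]; R=cv2.minAreaRect((q[:,:2]*1000).astype(np.float32)); print(n,R)
    # rear edge/front face: plane of door front by RANSAC-less fit in cab frame
    x=np.array([np.cos(np.radians(CY)),np.sin(np.radians(CY))]); y=np.array([-x[1],x[0]])
    A=P.reshape(-1,3); U=(A[:,:2]-CO[:2])@x; V=(A[:,:2]-CO[:2])@y
    k=(A[:,2]>.02)&(A[:,2]<.24)&(np.abs(V)<.11)&(U>-.135)&(U<-.09); print(' face n',k.sum(), np.polyfit(V[k],U[k],1) if k.sum()>30 else '')
    k2=(np.abs(A[:,2]-.26)<.006)&(U>-.2)&(U<.2)
    for v in (-.09,0,.09): kk=k2&(np.abs(V-v)<.01); print('  back edge',v,round(np.percentile(U[kk],99),4) if kk.sum() else None, 'door front',round(np.percentile(U[(np.abs(A[:,2]-.25)<.006)&(np.abs(V-v)<.01)&(U>-.15)],2),4))
    # side extents
    for u in (-.05,.05): kk=k2&(np.abs(U-u)<.01); print('  side',u,np.round(np.percentile(V[kk],[1,99]),4))
a=cv2.imread('pics/scene8.png');b=cv2.imread('pics/top8.png')
cv2.imwrite('pics/c8.png',cv2.resize(np.hstack([a[60:240,180:440],b[100:280,290:540]]),(800,282)))
E
```

```text
tcp_pos: [0.4709, -0.1812, 0.2087]
wrist_force: [1.2, 1.3, -0.8]
gripper_width: 0.408
gripper_force: 30.0
tcp_pos: [0.469, -0.1807, 0.2084]
wrist_force: [-0.6, -0.5, -2.3]
gripper_width: 0.413
gripper_force: 30.0
t 24.93 tcp [ 0.469  -0.1807  0.2084] w 0.413 gf 30.0 F [-0.6 -0.5 -2.3]
   [4, -2, 10] [0.0, 0.0, 0.7]
scene ((584.235595703125, -339.18048095703125), (244.53868103027344, 404.88519287109375), 36.800437927246094)
 face n 1689 [ 0.0436168  -0.11996963]
  back edge -0.09 0.0994 door front -0.123
  back edge 0 0.0996 door front -0.1196
  back edge 0.09 0.0972 door front -0.1155
  side -0.05 [-0.1187  0.1172]
  side 0.05 [-0.1194  0.1186]
top ((637.0354614257812, -405.89703369140625), (243.0585174560547, 230.13206481933594), 35.94050216674805)
 face n 1547 [ 0.0398043  -0.12327798]
  back edge -0.09 0.0967 door front -0.1278
  back edge 0 0.0979 door front -0.122
  back edge 0.09 0.098 door front -0.1177
  side -0.05 [-0.1176  0.1172]
  side 0.05 [-0.1171  0.1175]
```

View pics/c8.png

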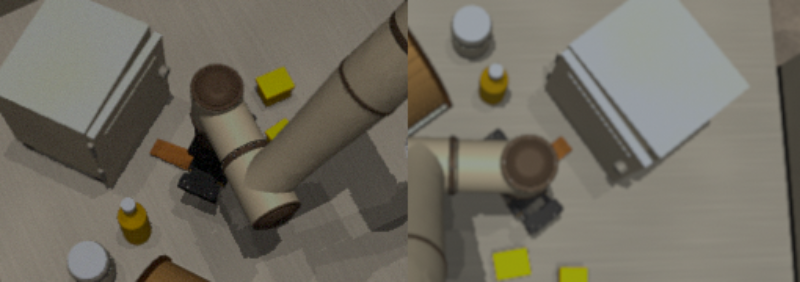

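The wedge is held and pointing at the door. Both views show the door about 2.4° ajar, probably rebounded from the hard press. I set the wedge down here and re-close the door gently.

```bash
python3 -m creep '[[-0.5,4,-2,5,0,0,0],[-0.5,4,-2,11,0,0,0],[-0.5,4,-2,11,0,0,0],[0.1,4,-2,11,0,0,0],[0.1,4,-2,11,0,0,0],[0.1,4,-2,11,0,0,0],[0.1,4,-2,11,0,0,0],[0.1,4,-2,10,0,0,0]]' | grep -E 'tcp|width|force'
python3 -m creep '[[0.1,0,0,-30,0,0,0],[-1,0,0,-70,0,0,0],[-1,0,20,-110,0,0,0],[-1,0,40,-150,0,0,0],[-1,10,60,-190,0,0,0],[-1,30,65,-190,0,0,0],[-1,60,65,-190,0,0,0],[-1,70,65,-190,0,0,0]]' | grep -E 'tcp|width|force'
python3 -m creep '[[-1,0,0,0,0,0,0],[-1,0,0,0,0,0,0],[-1,0,0,0,0,0,0]]' | grep -E 'width'
python3 - <<'E'
from h import *
plan((cabp(-.14,-.07,.218),CY),(cabp(-.125,-.07,.218),CY))
E
```

```text
tcp_pos: [0.4732, -0.1828, 0.1983]
wrist_force: [0.2, -0.7, 0.5]
gripper_width: 0.543
gripper_force: 0.0
tcp_pos: [0.4641, -0.2799, 0.3902]
wrist_force: [0.6, 0.4, 0.5]
gripper_width: 0.101
gripper_force: 0.0
gripper_width: 0.012
t 26.62 tcp [ 0.4627 -0.2772  0.3877] w 0.012 gf 0.0 F [-0.3  0.1 -0.6]
   [80, 7, 6] [0.1, 0.1, 0.6]
   [95, 7, 5] [0.1, 0.1, 0.6]
```

```bash
python3 -m creep '[[-1,20,2,5,0,0,0],[-1,40,4,5,0,0,0],[-1,60,7,5,0,0,0],[-1,72,7,5,0,0,0],[-1,78,7,5,0,0,0],[-1,82,7,5,0,0,0],[-1,86,7,5,0,0,0],[-1,89,7,5,0,0,0]]' | grep -E 'tcp|force'
python3 -m creep '[[-1,1,0,0,0,0,0],[-1,2,0,0,0,0,0],[-1,3,0,0,0,0,0],[-1,4,0,0,0,0,0],[-1,4,0,0,0,0,0]]' | grep -E 'tcp|force'
```

```text
tcp_pos: [0.5107, -0.3527, 0.3834]
wrist_force: [-0.6, -0.0, -0.9]
gripper_force: 0.2
tcp_pos: [0.513, -0.3562, 0.3836]
wrist_force: [-1.1, 1.3, 0.9]
gripper_force: 0.9
```

```bash
python3 -m creep '[[-1,1,0,0,0,0,0],[-1,2,0,0,0,0,0],[-1,3,0,0,0,0,0],[-1,3,0,0,0,0,0]]' | grep -E 'tcp|force'; python3 -m creep '[[-1,1,0,0,0,0,0],[-1,2,0,0,0,0,0],[-1,3,0,0,0,0,0],[-1,3,0,0,0,0,0]]' | grep -E 'tcp|force'
```

```text
tcp_pos: [0.514, -0.3576, 0.3834]
wrist_force: [-4.9, 8.5, 4.9]
gripper_force: 4.8
tcp_pos: [0.5148, -0.3589, 0.3833]
wrist_force: [-8.4, 14.0, 6.5]
gripper_force: 8.2
```

```bash
python3 -m creep '[[-1,-1,0,0,0,0,0],[-1,-2,0,0,0,0,0],[-1,-3,0,0,0,0,0],[-1,-4,0,0,0,0,0],[-1,-5,0,0,0,0,0],[-1,-6,0,0,0,0,0],[-1,-8,0,0,0,0,0],[-1,-12,0,0,0,0,0]]' | grep -E 'tcp|force'
python3 -m creep '[[-1,-20,0,-5,0,0,0],[-1,-50,0,-5,0,0,0],[0.1,-80,-10,-5,0,0,0],[0.1,-100,-40,-5,0,0,0],[0.1,-100,-70,-5,0,0,0],[0.1,-100,-75,-5,0,0,0],[0.1,-100,-75,-5,0,0,0],[0.1,-100,-75,-5,0,0,0]]' | grep -E 'tcp|force'
cat > dr.py <<'E'
from h import *
for n in ('scene','top'):
    p,d=cap(n,n+'9.png'); hsv=cv2.cvtColor(p,cv2.COLOR_RGB2HSV); m=d>0; P=np.full((400,640,3),9.); P[m]=cloud(n,m,d)
    x=np.array([np.cos(np.radians(CY)),np.sin(np.radians(CY))]); y=np.array([-x[1],x[0]])
    A=P.reshape(-1,3); U=(A[:,:2]-CO[:2])@x; V=(A[:,:2]-CO[:2])@y
    k=(A[:,2]>.06)&(A[:,2]<.245)&(np.abs(V)<.115)&(U>-.14)&(U<-.1)&~((V<-.07)&(A[:,2]>.125)&(A[:,2]<.175))
    print(n,'face',k.sum(),np.polyfit(V[k],U[k],1))
    k2=(np.abs(A[:,2]-.26)<.006)
    print('  back',[round(np.percentile(U[k2&(np.abs(V-v)<.01)&(U<.2)],99),4) for v in (-.1,-.05,0,.05,.1)],'door top front',[round(np.percentile(U[(np.abs(A[:,2]-.25)<.005)&(np.abs(V-v)<.01)&(U>-.15)],2),4) for v in (-.1,-.05,0,.05,.1)])
    k=(np.abs(A[:,2]-.25)<.003)&(np.abs(V)<.12)&(U>-.15)&(U<.0);print('  door top z',np.median(A[k&(U<-.104)][:,2]))
    reg=((hsv[...,0]<20)&(hsv[...,1]>120)).ravel()&(A[:,2]>.006)&(A[:,2]<.06)&(np.abs(V)<.06)&(U<-.1)&(U>-.35)
    h=reg&(A[:,2]>.044); print('  wedge U',np.percentile(U[reg],[1,99]) if reg.sum() else '', 'V ramp',np.polyfit(U[reg],V[reg],1) if reg.sum()>20 else '','heel UV',np.median(U[h]),np.median(V[h]),reg.sum(),h.sum())
E
python3 dr.py
```

```text
tcp_pos: [0.51, -0.352, 0.3836]
wrist_force: [0.6, 0.4, -0.3]
gripper_force: 0.0
tcp_pos: [0.51, -0.2267, 0.3883]
wrist_force: [-0.7, -0.6, 0.7]
gripper_force: 0.0
scene face 1260 [ 0.00658627 -0.11501145]
  back [np.float64(0.1001), np.float64(0.0998), np.float64(0.0983), np.float64(0.1003), np.float64(0.0986)] door top front [np.float64(-0.1069), np.float64(-0.1151), np.float64(-0.1155), np.float64(-0.1142), np.float64(-0.1145)]
  door top z 0.2502841665761455
  wedge U [-0.31270901 -0.14936982] V ramp [-0.06401212 -0.00526608] heel UV -0.30899009895969276 0.015973025357022448 331 8
top face 567 [ 0.00514633 -0.11744014]
  back [np.float64(0.0975), np.float64(0.0969), np.float64(0.0973), np.float64(0.0976), np.float64(0.097)] door top front [np.float64(-0.1182), np.float64(-0.1171), np.float64(-0.0884), np.float64(-0.1003), np.float64(-0.117)]
  door top z 0.249237888335466
  wedge U [-0.31564257 -0.22120445] V ramp [0.02166428 0.00814709] heel UV -0.29508773914000325 0.0019572372513232154 320 141
```

The door is now closed (slope about 0.006 rad, at the noise level). I re-grip the heel and drive the wedge in.

```bash
python3 - <<'E'
from h import *
plan(([.4732,-.1828,.20],CY+.3),([.4732,-.1828,.034],CY+.3))
E
```

```text
t 29.8 tcp [ 0.5094 -0.2273  0.3883] w 0.464 gf 0.0 F [0.1 0.4 0.7]
   [-57, 2, 24] [0.0, 0.0, 0.2]
   [-57, 2, 190] [0.0, 0.0, 0.2]
```

```bash
python3 -m creep '[[0.2,-30,2,10,0,0,0],[0.2,-57,2,24,0,0,0],[0.2,-57,2,60,0,0,0],[0.2,-57,2,100,0,0,0],[0.2,-57,2,140,0,0,0],[0.2,-57,2,170,0,0,0],[0.2,-57,2,190,0,0,0],[0.2,-57,2,192,0,0,0]]' | grep -E 'tcp|force'
python3 -m creep '[[-0.5,0,0,0,0,0,0],[-0.5,0,0,0,0,0,0],[-0.5,0,0,0,0,0,0],[-0.5,0,0,0,0,0,0],[-0.5,0,0,0,0,0,0],[-0.5,0,0,0,0,0,0]]' | grep -E 'tcp|width|force'
python3 - <<'E'
from h import *
plan((cabp(-.21,0,.034),CY),(cabp(-.19,0,.034),CY))
E
```

```text
tcp_pos: [0.4721, -0.1829, 0.1927]
wrist_force: [-0.7, 0.1, -0.5]
gripper_force: 0.0
tcp_pos: [0.4748, -0.1824, 0.1982]
wrist_force: [-0.8, -0.8, 7.8]
gripper_width: 0.412
gripper_force: 30.0
t 30.97 tcp [ 0.4748 -0.1824  0.1982] w 0.412 gf 30.0 F [-0.8 -0.8  7.8]
   [79, 3, 0] [-0.1, -0.1, 0.6]
   [99, 3, 0] [-0.1, -0.1, 0.6]
```

```bash
python3 -m creep '[[-0.5,12,0,0,0,0,0],[-0.5,26,0,0,0,0,0],[-0.5,40,1,0,0,0,0],[-0.5,52,2,0,0,0,0],[-0.5,62,3,0,0,0,0],[-0.5,68,3,0,0,0,0],[-0.5,72,3,0,0,0,0],[-0.5,72,3,0,0,0,0]]' | grep -E 'tcp|width|force'
python3 -m creep '[[-0.5,2,0,0,0,0,0],[-0.5,4,0,0,0,0,0],[-0.5,6,0,0,0,0,0],[-0.5,8,0,0,0,0,0],[-0.5,8,0,0,0,0,0]]' | grep -E 'tcp|width|force'
python3 -m creep '[[-0.5,1,0,0,0,0,0],[-0.5,2,0,0,0,0,0],[-0.5,3,0,0,0,0,0],[-0.5,4,0,0,0,0,0],[-0.5,4,0,0,0,0,0]]' | grep -E 'tcp|width|force'
python3 dr.py; python3 -c "
from h import *
plan((cabp(-.19,0,.034),CY))"
```

```text
tcp_pos: [0.5153, -0.242, 0.1983]
wrist_force: [-1.9, 0.0, 6.6]
gripper_width: 0.415
gripper_force: 30.0
tcp_pos: [0.5197, -0.2478, 0.1983]
wrist_force: [-2.7, 2.5, 7.3]
gripper_width: 0.413
gripper_force: 30.0
tcp_pos: [0.5219, -0.2508, 0.1983]
wrist_force: [-2.5, 4.0, 7.9]
gripper_width: 0.411
gripper_force: 30.0
scene face 1171 [ 0.00418866 -0.11484043]
  back [np.float64(0.0991), np.float64(0.0999), np.float64(0.1), np.float64(0.099), np.float64(0.0985)] door top front [np.float64(-0.1142), np.float64(-0.1146), np.float64(-0.1142), np.float64(-0.1135), np.float64(-0.114)]
  door top z 0.2501338878560968
  wedge U [-0.14202067 -0.11481118] V ramp [-0.3063863  -0.03414222] heel UV nan nan 75 0
top face 1034 [ 0.0003695  -0.11788055]
  back [np.float64(0.0971), np.float64(0.0961), np.float64(0.0975), np.float64(0.0971), np.float64(0.0974)] door top front [np.float64(-0.1184), np.float64(-0.1165), np.float64(-0.1168), np.float64(-0.1172), np.float64(-0.1175)]
  door top z 0.24923626540405097
  wedge U [-0.23428756 -0.23290867] V ramp  heel UV -0.23432021767407035 -0.0018418725265124563 8 1
t 32.57 tcp [ 0.5219 -0.2508  0.1982] w 0.409 gf 30.0 F [-2.2  3.4  7.8]
   [16, 0, 0] [-0.0, -0.0, 0.6]
  return _methods._mean(a, axis=axis, dtype=dtype,
  ret = ret.dtype.type(ret / rcount)
```

```bash
python3 -m creep '[[-0.5,1.5,0,0,0,0,0],[-0.5,3,0,0,0,0,0],[-0.5,4.5,0,0,0,0,0],[-0.5,6,0,0,0,0,0],[-0.5,6,0,0,0,0,0]]' | grep -E 'tcp|width|force'
python3 -m creep '[[-0.5,1.5,0,0,0,0,0],[-0.5,3,0,0,0,0,0],[-0.5,4.5,0,0,0,0,0],[-0.5,6,0,0,0,0,0],[-0.5,6,0,0,0,0,0]]' | grep -E 'tcp|width|force'
python3 -m creep '[[-0.5,1.5,0,0,0,0,0],[-0.5,3,0,0,0,0,0],[-0.5,4.5,0,0,0,0,0],[-0.5,6,0,0,0,0,0],[-0.5,6,0,0,0,0,0]]' | grep -E 'tcp|width|force'
```

```text
tcp_pos: [0.5242, -0.2543, 0.1982]
wrist_force: [-7.6, 10.1, 13.5]
gripper_width: 0.411
gripper_force: 30.0
tcp_pos: [0.527, -0.2586, 0.1982]
wrist_force: [-9.2, 13.1, 16.7]
gripper_width: 0.413
gripper_force: 30.0
tcp_pos: [0.5298, -0.2629, 0.1981]
wrist_force: [-10.0, 15.1, 17.6]
gripper_width: 0.414
gripper_force: 30.0
```

```bash
python3 -m creep '[[-0.5,1.5,0,0,0,0,0],[-0.5,3,0,0,0,0,0],[-0.5,4.5,0,0,0,0,0],[-0.5,6,0,0,0,0,0],[-0.5,6,0,0,0,0,0]]' | grep -E 'tcp|width|force'
python3 dr.py 2>/dev/null | grep -E 'face|door top z'
python3 -m creep '[[-0.5,-1,0,0,0,0,0],[0,-2,0,0,0,0,0],[0,-2,0,0,0,0,0],[0,-2,0,0,0,0,0],[0,-2,0,0,0,0,0],[0,-2,0,0,0,0,0],[0,-2,0,0,0,0,0],[0,-2,0,0,0,0,0]]' | grep -E 'tcp|width|force'
python3 -m creep '[[0.1,-2,0,-20,0,0,0],[0.1,-2,0,-50,0,0,0],[0.1,-10,0,-80,0,0,0],[0.1,-40,0,-110,0,0,0],[0.1,-70,-20,-150,0,0,0],[0.1,-80,-60,-190,0,0,0],[0.1,-80,-100,-190,0,0,0],[0.1,-80,-140,-190,0,0,0]]' | grep -E 'tcp|width|force'
python3 dr.py 2>/dev/null
python3 - <<'E'
import cv2,numpy as np
a=cv2.imread('pics/scene9.png');b=cv2.imread('pics/top9.png')
cv2.imwrite('pics/c9.png',np.hstack([cv2.resize(a[40:240,150:350],(400,400)),cv2.resize(b[80:280,320:520],(400,400))]))
E
```

```text
tcp_pos: [0.5327, -0.2672, 0.1981]
wrist_force: [-12.0, 18.0, 21.2]
gripper_width: 0.413
gripper_force: 30.0
scene face 914 [ 0.00911443 -0.11524941]
  door top z 0.2509732137331887
top face 755 [ 0.00040092 -0.11784061]
  door top z 0.2511368015878699
tcp_pos: [0.5353, -0.2691, 0.1963]
wrist_force: [0.4, -0.9, 0.5]
gripper_width: 0.497
gripper_force: 0.0
tcp_pos: [0.5863, -0.1309, 0.3897]
wrist_force: [0.8, -0.5, -0.6]
gripper_width: 0.555
gripper_force: 0.0
scene face 787 [-7.06683765e-05 -1.14634731e-01]
  back [np.float64(0.0998), np.float64(0.0999), np.float64(0.1), np.float64(0.1007), np.float64(0.0978)] door top front [np.float64(-0.1141), np.float64(-0.1148), np.float64(-0.1093), np.float64(-0.1133), np.float64(-0.1146)]
  door top z 0.25077757783117494
  wedge U [-0.1149332  -0.11441756] V ramp  heel UV nan nan 3 0
top face 1414 [-0.00039503 -0.11816036]
  back [np.float64(0.0965), np.float64(0.0956), np.float64(0.0983), np.float64(0.0971), np.float64(0.097)] door top front [np.float64(-0.1178), np.float64(-0.1164), np.float64(-0.1169), np.float64(-0.118), np.float64(-0.1172)]
  door top z 0.25114024326151496
  wedge U [-0.21658702 -0.11703521] V ramp [0.01564433 0.00098986] heel UV -0.19483134481816095 -0.0016349604414398736 334 137
```

View pics/c9.png

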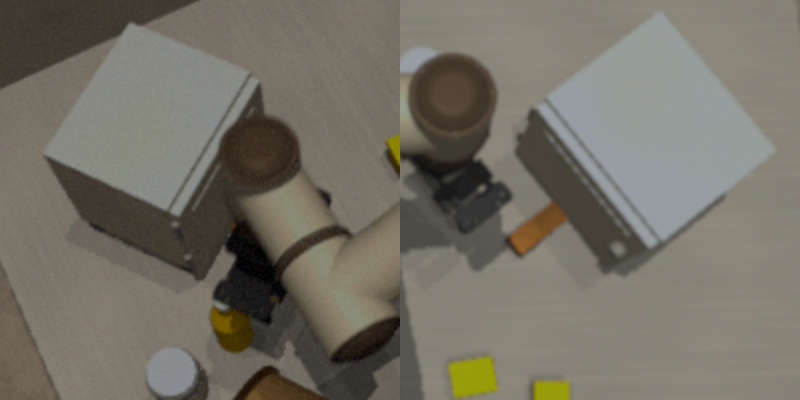

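```bash
python3 -m creep '[[0.1,-40,0,-10,0,0,0],[0.1,-80,0,-10,0,0,0],[0.1,-120,0,-10,0,0,0],[0.1,-150,0,-10,0,0,0],[0.1,-150,0,-10,0,0,0]]' | grep -E 'tcp'
python3 - <<'E'
from h import *
x=np.array([np.cos(np.radians(CY)),np.sin(np.radians(CY))]); y=np.array([-x[1],x[0]])
for n in ('scene','top'):
    p,d=cap(n,n+'10.png'); m=d>0; A=cloud(n,m,d); U=(A[:,:2]-CO[:2])@x; V=(A[:,:2]-CO[:2])@y
    k=(U>-.115)&(U<-.105)&(np.abs(V)<.1)&(A[:,2]>.235)&(A[:,2]<.268); c=(np.abs(U)<.06)&(np.abs(V)<.1)&(A[:,2]>.24)
    print(n,'door top pct',np.percentile(A[k,2],[20,50,80,95]),'cab top',np.median(A[c,2]))
    for t in ('squeeze_mid','tin_mid'): print(t,[np.round(o['uv']) for o in vision.find_in(n,t)[:1]])
a=cv2.imread('pics/scene10.png');b=cv2.imread('pics/top10.png')
cv2.imwrite('pics/c10.png',np.vstack([cv2.resize(np.hstack([a[:,100:520],b[:,60:540]]),(800,355))]))
E
```

```text
tcp_pos: [0.4933, -0.0094, 0.3947]
scene door top pct [0.24397094 0.25111228 0.25425224 0.25642047] cab top 0.26021230147170515
squeeze_mid []
tin_mid [array([238., 229.])]
top door top pct [0.24998543 0.25169406 0.2535269  0.25529418] cab top 0.25902526084698274
squeeze_mid [array([345., 152.])]
tin_mid [array([327., 122.])]
```

View pics/c10.png

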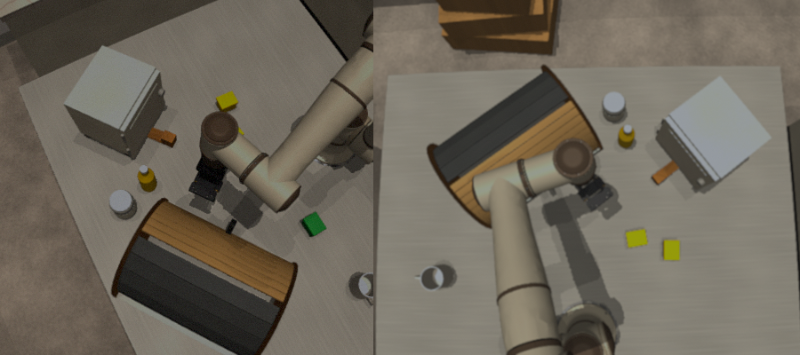

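The door is closed, with the wedge in under it. Wedge geometry and the top view put the lift at about 2.5–3 mm, and the last push took about 21 N. The cover is shut at its stop, the bottle and tin are unmoved, and the arm is clear.

```bash
python3 -c "
from station import r
print(r.finish_job())"
```

```text
the job is handed in; nothing more can be done
None
```

The job is handed in, with no verdict returned: both tubs are upright in the bin with the cover shut, the door is closed and jammed by the wedge (about 2.5–3 mm of lift, estimated from images), and the bottle and tin were left alone.

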